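# Balance two pipe offcuts on the pivoting hanging bar

## Robot

A 6-joint arm with a two-finger parallel gripper is mounted at the origin on the work surface; the furniture and walls round the work are solid. World frame = base frame: x ahead of the robot, y to its left, z up, the work surface at z = 0. Lengths are in m, angles in rad, forces in N, time in s.
With the tool pointing down it reaches from about 0.35 to 0.775 m from the base axis. Payload 5.5 kg.
Tool frame: the origin (TCP) lies between the finger pads; the fingertips stand 11 mm ahead of it and the grasp point (between the pads) lies 8 mm behind it (tips_ahead is the distance from the TCP to the fingertips, in m); z points along the fingers, y is the line along which they close (so a half turn about z gives the same grasp; the last joint's range is limited). The gripper opens to 85 mm and grips with 20 to 120 N. Pads are 22 mm wide; open, the fingers measure 114 mm over their backs; the gripper's body (76 mm by 85 mm) begins 54 mm behind the grasp point. The pads swing forward as they close: fully open they stand 13 mm farther back than shut.
Start: joints at [-1.301, 0.313, 0.046, 1.304, 0, 1.431], TCP at [0.229, -0.527, 0.242] pointing down, gripper open.
Joint ranges: [-2.76, 2.76], [-0.86, 1.69], [-1.03, 1.26], [-2.2, 2.34], [-1.47, 1.5], [-3.14, 3.14]. Speed limits (rad/s): [2.57, 2.57, 3.14, 3.14, 3.14, 3.14].

## Interface

Orientations are given as a unit quaternion [w, x, y, z].
In Python, from workcell import * gives the robot as it stands. The module is installed in compiled form; this text tells all that it offers.
- The arm moves only by the tool jog_arm, never from a script. Its argument "moves" is a list of rows, each an object with "fingers": the closure, from 0 (fully open) to 1 (shut); "slide": the shift along the tool's x, y, z in mm, a list of three; "angular": the turn, a rotation vector about the tool's x, y, z in degrees, a list of three. A call has 1 to 10 rows; each row is the pose to reach, as a shift and turn from the pose commanded when the call began, along the tool's axes at that moment; what a row does not reach only later rows make up. A row lasts 1/12 s, in which the tool goes at most 41.7 mm and 7.16 degrees, less where a joint would pass 70% of its speed; a pose out of reach is approached as far as the arm can. A call with a gripper value outside its range is refused whole. The fingers move at their own pace and stop on an object; "squeeze" is the grip in N (left out, the last holds). Time passes only in rows, so rows that repeat a pose let the fingers close. It gives the time, the measured TCP pose, the force, the opening and the grip force at its end, in the units of the state.
- get_state(): the state, without advancing time (a new reading comes with each control period).
- read_camera(name): name is "scene" or "side" or "wrist"; returns a dict with "color" (480x640x3 uint8, red, green, blue), "fovy" (degrees; the focal length in pixels is half the picture's height over the tangent of half this angle, whatever the lens; pixels are square), "cx", "cy" (the principal point, pixels), "world_from_camera" (4x4, takes a point from camera to world coordinates); the wrist camera has in their place "tool_from_camera" (4x4, takes a point from camera to tool coordinates, whose origin is the TCP and whose axes are the flange's). Camera axes: x right, y down, z forward; pixel columns grow to the right and rows downward; lengths in m; the calibration is good to about 2 mm. A picture is of the moment at which its call begins: read the wrist's pose just before it. There is no depth.
- hand_in(): hands the job in; it is judged then, once.
Trained networks look in a picture, given as the dict that the camera call returned (one of the last four; its "shot" number tells which), for a name from the list of things; names that differ only in an ending like _2 or _b are one class to them, and where a whole thing is asked for, a point or a joint stands for the part that bears it (a point fixed in the world has none). Each returns a list of dicts, best first, with "p" (0 to 1); they miss things now and then, are a little off and sometimes report something else, mostly with a low value. They report only what shows in the picture. A call takes as long as a camera call.
- look_for(target, picture): "point" ([column, row] in pixels, amid what is visible of it).
- tip_of(target, picture): "point" ([column, row] in pixels: a listed point, or the origin of a listed thing).
The state is a dict: "clock": time; "joint_pos": joint angles; "qvel": joint speeds; "tau": joint torques, N m; "tcp_pos": TCP position; "orientation": TCP orientation; "wrist_force": force on the tool from outside, world axes, zero at the start; "ft_torque": the same for the moment, N m; "finger_gap": finger opening in m; "grip_force": force on a finger pad.
Only numpy, scipy, OpenCV 4.12 (cv2) and the standard library are available. Lean on these libraries where they do the work, as an engineer would, in place of code of your own. Each camera call takes 0.05 s, during which the arm holds its last target. There are 200 camera calls.

## Task

Hang the two pipe offcuts on the pivoting bar, one on the left peg and one on the right, the first one on the side that stands higher, then slide the bar's weight along until the bar rests level. Treat the bar gently throughout: let it take each pipe's weight slowly, never let it drop, spring or swing, and never tip it onto its stops. Do not disturb the tin, the magnet or the nut beside the work.

Things in the scene. Friction and masses are not known exactly. Their poses are not given: they have to be found in the camera images.
- rack: Fixed stand of the balance rack: a 115 x 120 mm steel base plate (10 mm thick), a grey post 44 mm wide, 30 to 52 mm behind the bar and up to 20 mm above the pivot, and two small black rubber stop pins under the bar. Origin on the bench directly below the pivot; x points from the front of the rack (the peg side) to its back, y to the left, z up; it may be turned on the bench.
- pivot (a point): The pivot, in the middle of the bar, 190 mm above the bench. The bar is flat steel, 320 mm long, 24 mm high and 8 mm thick. Axes as the rack's.
- bar (a joint): Tilt of the bar, rad: 0 level, positive: left end low (as it starts). A soft spring centres it, lightly damped: 1 N more on a peg lowers that peg by about 8 mm (0.06 rad), so it settles clearly lower under a pipe than it stands empty. It hits its stops at plus or minus 0.24. A pipe's weight put on all at once makes it drop too fast; below 0.6 rad/s is gentle.
- peg_left (a point): Hanging place on the left peg: a 12 mm steel rod that sticks out 95 mm to the front (rack -x), rising 5 degrees to its tip, 130 mm left of the pivot. The point is on the rod's centre line, 54 mm in front of the bar (41 mm behind the rod's tip), 4 mm above the bar's centre line. Turns with the bar.
- peg_right (a point): The same on the right peg, 130 mm right of the pivot.
- weight (a joint): Place of the sliding weight along the bar, m: 0 at the pivot, positive to the left, within plus or minus 0.09. It is a dark 0.4 kg steel block astride the bar, 36 mm (front to back) x 26 mm (along the bar), held by friction of about 2 N. 10 mm of travel changes the bar's tilt by about 0.018 rad, positive to positive.
- weight_top (a point): Centre of the weight's top face, 53 mm above the bar's centre line; the block stands 41 mm above the bar's top edge.
- holder: Fixed plate 100 x 190 x 8 mm with two aluminium V-blocks (each 50 mm long, 37 mm wide, 35 mm high over all) at 50 mm left and right of its middle, in each of which a pipe lies. Origin under its middle; x along the pipes' axes, y to the left.
- pipe_a: Rusty steel pipe offcut, 42 mm outside, 34 mm bore, 70 mm long, about 0.26 kg (it varies), lying in a V-block with its axis level. Its origin is the centre of one end face, its z axis the pipe's axis.
- pipe_a_mid (a point): Middle of that pipe, on its axis; 48 mm above the bench at the start.
- pipe_b: The other pipe offcut, of the same size; its weight may differ a little. Hung up, a pipe rests with its axis 10 mm below the peg's centre line.
- pipe_b_mid (a point): Middle of that pipe, on its axis.
- tip_tin: Bystander: a round tin with a white lid, 67 mm across, 72 mm high. Origin under its middle.
- magnet_loose: Bystander: a flat blue welding magnet, 84 x 88 x 18 mm. Origin under its middle.
- nut_a: Bystander: a big hexagon nut, 30 x 34 x 16 mm. Origin under its middle.

How it is judged:
By the outcome, as a careful person would: the job done as asked, in the order asked, and still so for the second after the job is handed in, with the robot touching nothing.
It also fails if it takes over 72 s, if anything falls off the work surface, if the arm or the gripper's body presses on something with over 40 N, if the wrist force passes 120 N, or if a joint passes its speed limit or range.

## Working session

There is one attempt and no reset: what is moved stays moved. The work goes in short steps, Python scripts to look and compute and a tool call to move; the robot and the scene stay as the last step left them, time stands still between calls to the robot, and variables do not carry over. Pictures are saved under pics/ and viewed, at most 10 in all, crops included, and the job is handed in when it is done.

Besides the shell and the picture viewer there is one more tool, called after "Call:" as a command line: name --argument value ..., lists and objects as JSON in quotes. jog_arm: Moves the arm, as the interface text tells. Its arguments: {"type":"object","properties":{"moves":{"type":"array","items":{"type":"object","properties":{"fingers":{"type":"number"},"slide":{"type":"array","items":{"type":"number"}},"angular":{"type":"array","items":{"type":"number"}}}}},"squeeze":{"type":"number"}},"required":["moves"]}

```bash
mkdir -p pics
cat > h.py <<'E'
from workcell import *
import numpy as np, cv2
from scipy.spatial.transform import Rotation as R
def Rq(q): return R.from_quat([q[1],q[2],q[3],q[0]])
def cam(n):
    s=get_state(); p=read_camera(n)
    if n=="wrist":
        T=np.eye(4);T[:3,:3]=Rq(s["orientation"]).as_matrix();T[:3,3]=s["tcp_pos"];p["W"]=T@p["tool_from_camera"]
    else: p["W"]=np.array(p["world_from_camera"])
    return p
def f(p): return 240/np.tan(np.radians(p["fovy"])/2)
def ray(p,px):
    d=np.array([(px[0]-p["cx"])/f(p),(px[1]-p["cy"])/f(p),1.]);d=p["W"][:3,:3]@d
    return p["W"][:3,3],d/np.linalg.norm(d)
def proj(p,X):
    c=np.linalg.inv(p["W"])@np.append(X,1);return np.array([p["cx"]+f(p)*c[0]/c[2],p["cy"]+f(p)*c[1]/c[2]])
def tri(rs):
    A=sum(np.eye(3)-np.outer(d,d) for o,d in rs);b=sum((np.eye(3)-np.outer(d,d))@o for o,d in rs)
    X=np.linalg.solve(A,b);return X,max(np.linalg.norm(np.cross(X-o,d)) for o,d in rs)
def onz(p,px,z):
    o,d=ray(p,px);return o+d*(z-o[2])/d[2]
def save(p,n): cv2.imwrite("pics/"+n+".png",cv2.cvtColor(p["color"],cv2.COLOR_RGB2BGR))
E
python3 - <<'E'
from h import *
np.set_printoptions(precision=4,suppress=True)
print({k:v for k,v in get_state().items()})
P={n:cam(n) for n in("scene","side")}
for n in P:
    save(P[n],n+"0");print(n,P[n]["W"].round(3).tolist(),P[n]["fovy"])
for t in ["pivot","rack","peg_left","peg_right","weight_top","pipe_a_mid","pipe_a","holder","tip_tin","magnet_loose","nut_a"]:
    for n in P: print(t,n,[(np.round(r["point"],1).tolist(),round(r["p"],2)) for r in tip_of(t,P[n])[:4]])
E
```

```text
{'clock': 0.0, 'joint_pos': array([-1.3006,  0.314 ,  0.045 ,  1.3036,  0.    ,  1.4312]), 'qvel': array([ 0.0012,  0.0008,  0.0002,  0.0003, -0.0001,  0.0009]), 'tau': array([  0.0004, -48.0628,  29.8532,   0.0193,  -0.0002,  -0.    ]), 'tcp_pos': array([ 0.229 , -0.5269,  0.2414]), 'orientation': array([-0.0009,  0.9791,  0.2035, -0.    ]), 'wrist_force': array([-0.0284,  0.2462,  0.3638]), 'ft_torque': array([-0.0319, -0.0168, -0.0204]), 'grip_force': 0.0, 'finger_gap': 0.085499241478852}
scene [[0.748, -0.299, 0.593, -0.254], [-0.664, -0.356, 0.657, -0.946], [0.015, -0.885, -0.465, 0.769], [0.0, 0.0, 0.0, 1.0]] 47.62670044095841
side [[0.254, 0.647, -0.719, 1.245], [0.967, -0.166, 0.192, -0.254], [0.005, -0.744, -0.668, 0.84], [0.0, 0.0, 0.0, 1.0]] 50.60929771525844
pivot scene [([347.1, 207.5], 0.57)]
pivot side [([345.6, 287.1], 0.8)]
rack scene [([345.8, 273.9], 0.71)]
rack side [([341.7, 350.0], 0.57)]
peg_left scene [([304.4, 202.8], 0.6)]
peg_left side [([407.2, 260.6], 0.74), ([268.9, 269.7], 0.43)]
peg_right scene []
peg_right side [([270.1, 268.8], 0.66)]
weight_top scene [([337.2, 182.4], 0.88)]
weight_top side [([384.6, 262.2], 0.56)]
pipe_a_mid scene [([260.5, 262.5], 0.67)]
pipe_a_mid side [([372.2, 257.2], 0.56)]
pipe_a scene [([276.2, 284.0], 0.83), ([350.2, 207.6], 0.62), ([249.3, 269.5], 0.56)]
pipe_a side [([324.0, 256.5], 0.63), ([364.2, 250.9], 0.59)]
holder scene [([272.0, 288.3], 0.58)]
holder side [([347.1, 277.8], 0.58)]
tip_tin scene []
tip_tin side [([450.8, 293.0], 0.82)]
magnet_loose scene [([257.6, 244.3], 0.3)]
magnet_loose side [([241.6, 300.9], 0.67)]
nut_a scene [([381.5, 354.4], 0.73)]
nut_a side [([190.7, 309.8], 0.64)]
```

View pics/scene0.png

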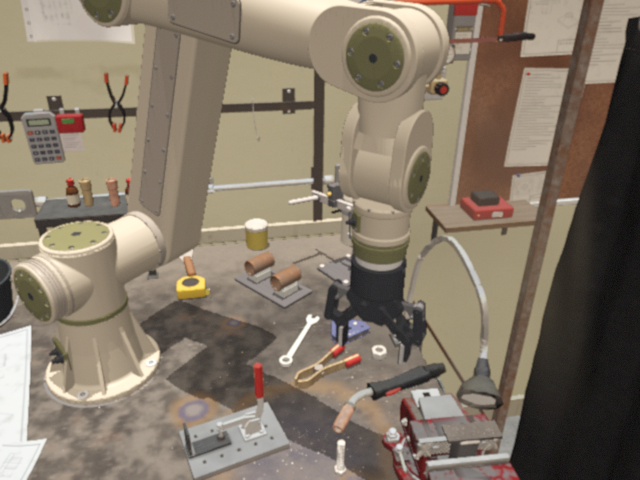

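View pics/side0.png

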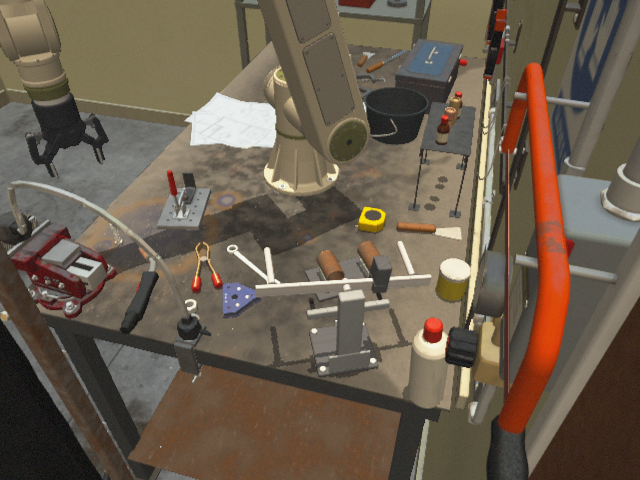

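The side picture shows the rack at the table's far end with its pegs towards the robot. The weight is at about (381,272), the holder and pipes at (328,264) and (371,252), the tin at (453,280) and the magnet at (240,298).

Run:
```python
from h import *
np.set_printoptions(precision=4,suppress=True)
p=cam("side");s=cam("scene");w=cam("wrist")
print("wrist cam in tool",np.array(w["tool_from_camera"]).round(3).tolist(),w["fovy"])
for n,px,z in [("rack",(341.7,350),0),("pivot",(345.6,287.1),.19),("pegL",(407.2,260.6),.19),("pegR",(269.5,269),.2),("wt",(384.6,262.2),.243),("barR",(257,290),.2),("barL",(430,277),.18),("p1",(328,264),.048),("p2",(372,254),.048),("holder",(347,277.8),0),("tin",(450.8,293),0),("mag",(241.6,300.9),0)]:
    print(n,onz(p,px,z))
print("scene pipes",onz(s,(260.5,262.5),.048),onz(s,(286,277),.048),onz(s,(272,288.3),0))
c=p["color"][230:390,220:480];cv2.imwrite("pics/side_c.png",cv2.cvtColor(cv2.resize(c,None,fx=3,fy=3,interpolation=2),cv2.COLOR_RGB2BGR))
```

```text
wrist cam in tool [[0.001, -0.965, -0.261, 0.066], [1.0, 0.001, -0.0, 0.0], [0.0, -0.261, 0.965, -0.133], [0.0, 0.0, 0.0, 1.0]] 65.03959256555169
rack [ 0.6476 -0.06    0.    ]
pivot [ 0.6536 -0.0597  0.19  ]
pegL [0.6168 0.0711 0.19  ]
pegR [ 0.5853 -0.1829  0.2   ]
wt [0.6621 0.0056 0.243 ]
barR [ 0.6312 -0.2129  0.2   ]
barL [0.6586 0.1004 0.18  ]
p1 [ 0.4457 -0.0354  0.048 ]
p2 [0.4387 0.0715 0.048 ]
holder [0.4532 0.0087 0.    ]
tin [0.5578 0.2222 0.    ]
mag [ 0.464  -0.2382  0.    ]
scene pipes [0.4524 0.0671 0.048 ] [ 0.4587 -0.0318  0.048 ] [0.4445 0.0093 0.    ]
```

View pics/side_c.png

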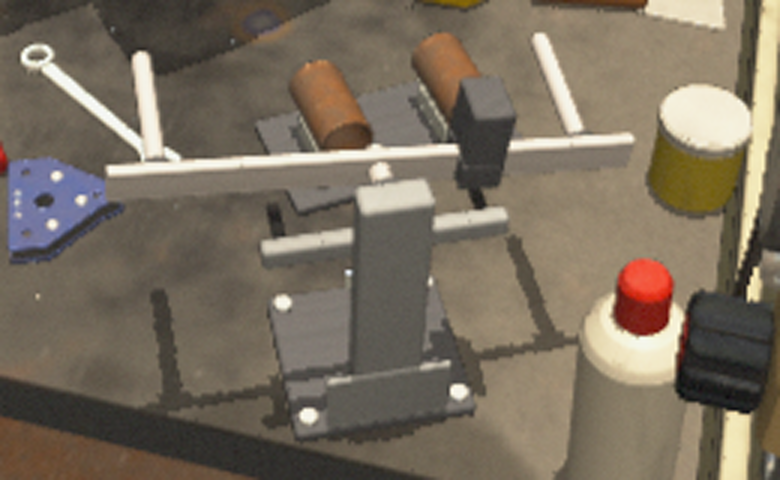

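Call:
jog_arm --moves '[{"slide": [30, -20, -40]}, {"slide": [60, -45, -80]}, {"slide": [90, -70, -105], "angular": [0, 0, 6]}, {"slide": [120, -90, -125], "angular": [0, 0, 10]}, {"slide": [150, -115, -140], "angular": [0, 0, 15]}, {"slide": [180, -138, -150], "angular": [0, 0, 20]}, {"slide": [210, -161, -159], "angular": [0, 0, 23.5]}, {"slide": [240, -184, -159], "angular": [0, 0, 23.5]}, {"slide": [272, -208, -159], "angular": [0, 0, 23.5]}, {"slide": [304, -232, -159], "angular": [0, 0, 23.5]}]'

```text
schema error: expected keys fingers, slide, angular
```

```bash
python3 -c "
from h import *
print(get_state())"
```

```text
{'clock': 1.35, 'joint_pos': array([-1.30060989e+00,  3.13172728e-01,  4.61113011e-02,  1.30360393e+00,
        1.45337132e-05,  1.43117561e+00]), 'qvel': array([-6.64753739e-04,  1.89399837e-04, -1.50453989e-03, -8.83039935e-05,
        4.36427583e-04, -2.53229622e-04]), 'tau': array([ 6.18468391e-06, -4.80469644e+01,  2.98804557e+01,  4.82073647e-04,
       -1.34397665e-04,  2.50792402e-05]), 'tcp_pos': array([ 0.2290946 , -0.52743815,  0.24234334]), 'orientation': array([6.48700776e-05, 9.79080606e-01, 2.03472757e-01, 1.15233001e-05]), 'wrist_force': array([-0.41457864,  0.2294616 , -0.13080655]), 'ft_torque': array([-0.06321764,  0.0523421 ,  0.01031594]), 'grip_force': 0.0, 'finger_gap': 0.08558285090363096}
```

Call:
jog_arm --moves '[{"fingers": 0, "slide": [30, -20, -40], "angular": [0, 0, 0]}, {"fingers": 0, "slide": [60, -45, -80], "angular": [0, 0, 0]}, {"fingers": 0, "slide": [90, -70, -105], "angular": [0, 0, 6]}, {"fingers": 0, "slide": [120, -90, -125], "angular": [0, 0, 10]}, {"fingers": 0, "slide": [150, -115, -140], "angular": [0, 0, 15]}, {"fingers": 0, "slide": [180, -138, -150], "angular": [0, 0, 20]}, {"fingers": 0, "slide": [210, -161, -159], "angular": [0, 0, 23.5]}, {"fingers": 0, "slide": [240, -184, -159], "angular": [0, 0, 23.5]}, {"fingers": 0, "slide": [272, -208, -159], "angular": [0, 0, 23.5]}, {"fingers": 0, "slide": [304, -232, -159], "angular": [0, 0, 23.5]}]'

```text
clock: 2.18
tcp_pos: [0.4082, -0.2058, 0.4021]
orientation: [0.001, 1.0, -0.0, 0.001]
wrist_force: [1.0, -0.1, 0.0]
finger_gap: 0.0854
grip_force: 0.0
```

```bash
cat > rel.py <<'E'
import sys
from h import *
# rel.py x y z yaw_deg pitch: target tcp with tool down, tool x at yaw -> slide (mm) & angular deg
def rel(t,yaw,pitch=0):
    s=get_state();Rc=Rq(s["orientation"])
    Rt=R.from_euler("z",yaw,degrees=True)*R.from_matrix(np.diag([1.,-1,-1]))*R.from_euler("y",pitch,degrees=True)
    return (Rc.inv().apply(np.array(t)-s["tcp_pos"])*1000).round(1).tolist(),np.degrees((Rc.inv()*Rt).as_rotvec()).round(2).tolist()
if __name__=="__main__":
    a=list(map(float,sys.argv[1:]));print(get_state()["tcp_pos"],rel(a[:3],*a[3:]))
E
python3 rel.py .50 -.04 .40 0
```

```text
[ 0.40817949 -0.20579063  0.40207979] ([91.7, -165.9, 2.0], [0.07, -0.09, -0.05])
```

Call:
jog_arm --moves '[{"fingers": 0, "slide": [19, -35, 0], "angular": [0, 0, 0]}, {"fingers": 0, "slide": [38, -70, 0], "angular": [0, 0, 0]}, {"fingers": 0, "slide": [57, -105, 0], "angular": [0, 0, 0]}, {"fingers": 0, "slide": [76, -140, 0], "angular": [0, 0, 0]}, {"fingers": 0, "slide": [84, -154, 0], "angular": [0, 0, 0]}, {"fingers": 0, "slide": [84, -154, 0], "angular": [0, 0, 0]}, {"fingers": 0, "slide": [84, -154, 0], "angular": [0, 0, 0]}]'

```text
clock: 2.77
tcp_pos: [0.4918, -0.0527, 0.401]
orientation: [0.0, 1.0, 0.001, -0.0]
wrist_force: [-0.5, -0.6, 0.1]
finger_gap: 0.0855
grip_force: 0.0
```

Run:
```python
from h import *
np.set_printoptions(precision=4,suppress=True)
w=cam("wrist");save(w,"w1")
s=cam("scene");save(s,"s1")
print(get_state()["tcp_pos"])
for t,z in [("pivot",.19),("peg_left",.19),("peg_right",.2),("weight_top",.243),("pipe_a_mid",.048),("holder",0),("pipe_a",.048),("rack",0)]:
    for P in (w,s):
        print(t,[(np.round(r["point"],1).tolist(),round(r["p"],2),onz(P,r["point"],z)) for r in tip_of(t,P)[:4]])
```

```text
[ 0.4913 -0.0541  0.4011]
pivot [([333.1, 23.5], 0.77, array([ 0.6468, -0.06  ,  0.19  ]))]
pivot [([350.4, 207.0], 0.73, array([ 0.6552, -0.0528,  0.19  ]))]
peg_left [([179.4, 86.8], 0.71, array([0.598 , 0.0706, 0.19  ]))]
peg_left [([303.4, 203.7], 0.84, array([0.5757, 0.04  , 0.19  ])), ([343.9, 333.4], 0.33, array([ 0.2805, -0.4191,  0.19  ]))]
peg_right [([484.3, 101.6], 0.64, array([ 0.586 , -0.1867,  0.2   ]))]
peg_right [([369.1, 228.3], 0.86, array([ 0.5893, -0.1817,  0.2   ]))]
weight_top []
weight_top [([339.8, 185.4], 0.64, array([ 0.6441, -0.0226,  0.243 ]))]
pipe_a_mid [([234.0, 222.9], 0.65, array([0.4466, 0.0659, 0.048 ]))]
pipe_a_mid [([258.4, 261.6], 0.94, array([0.4509, 0.0745, 0.048 ]))]
holder [([125.6, 146.6], 0.26, array([0.5429, 0.2205, 0.    ]))]
holder [([275.2, 285.9], 0.69, array([0.4577, 0.013 , 0.    ]))]
pipe_a [([237.8, 252.3], 0.94, array([0.4059, 0.0632, 0.048 ])), ([313.5, 244.9], 0.67, array([ 0.4166, -0.0391,  0.048 ]))]
pipe_a [([250.1, 272.9], 0.94, array([0.4017, 0.042 , 0.048 ])), ([274.3, 283.2], 0.93, array([ 0.419 , -0.0358,  0.048 ]))]
rack [([329.3, 63.2], 0.74, array([ 0.6495, -0.0594,  0.    ]))]
rack [([347.9, 270.9], 0.89, array([ 0.6542, -0.0552,  0.    ])), ([288.4, 281.1], 0.52, array([0.4983, 0.009 , 0.    ]))]
```

View pics/w1.png

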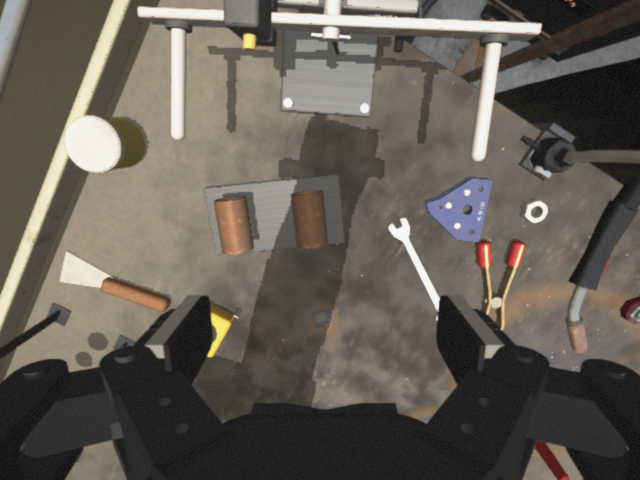

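The wrist view shows the left peg with its tip at (178,135), the right peg with its tip at (478,157), and pipes at (233,225) and (309,219). I'll fit the rack pose and the pipes next.

```bash
cat > fit.py <<'E'
from h import *
from scipy.optimize import least_squares
Zp=.19
def rackpt(q,y,x,z):  # q: px,py,yaw,tilt ; local bar coords
    px,py,yaw,th=q
    # positive tilt: left end low -> rotation about x by -th
    v=R.from_euler("x",-th).apply([x,y,z]);v=R.from_euler("z",yaw).apply(v)
    return v+[px,py,Zp]
E
python3 - <<'E'
from fit import *
np.set_printoptions(precision=4,suppress=True)
w=cam("wrist");p=cam("side")
O=[(w,(178,137),(.13,-.099,.0076)),(w,(478,159),(-.13,-.099,.0076)),(w,(140,12),(.16,0,.012)),(w,(541,28),(-.16,0,.012)),
(p,(266.7,247.8),(-.13,-.099,.0076)),(p,(400,241.5),(.13,-.099,.0076)),(p,(256,289),(-.16,.004,0)),(p,(431,279.5),(.16,.004,0))]
def res(q): return np.concatenate([proj(c,rackpt(q,*l))-px for c,px,l in O])
s=least_squares(res,[.65,-.06,-.1,.1],loss="soft_l1");print("rack",s.x);print(res(s.x).reshape(-1,2).round(1))
for y in(.13,-.13): print("pegpt",rackpt(s.x,y,-.058,.004),"tip",rackpt(s.x,y,-.099,.0076))
hsv=cv2.cvtColor(w["color"],cv2.COLOR_RGB2HSV)
m=((hsv[...,0]<14)&(hsv[...,1]>90)&(hsv[...,2]>40)).astype(np.uint8)*255
m[:170]=0;m[270:]=0;m[:,:200]=0;m[:,350:]=0
m=cv2.morphologyEx(m,cv2.MORPH_OPEN,np.ones((3,3)))
for c in cv2.findContours(m,0,2)[0]:
    if cv2.contourArea(c)<300: continue
    b=cv2.boxPoints(cv2.minAreaRect(c));print(cv2.minAreaRect(c),[onz(w,x,.055)[:2] for x in b])
E
```

```text
rack [ 0.6464 -0.0588 -0.0669  0.118 ]
[[ 0.6  0.5]
 [-2.7  0.2]
 [-2.4 -0.2]
 [-0.  -0.2]
 [-0.5 -0.9]
 [-1.5  1. ]
 [-1.4  1.5]
 [-1.6  1.9]]
pegpt [0.5972 0.0744 0.1787] tip [0.5563 0.0775 0.1822]
pegpt [ 0.58   -0.1833  0.2093] tip [ 0.5391 -0.1801  0.2129]
((233.18121337890625, 225.64036560058594), (56.574710845947266, 30.554288864135742), 80.27242279052734) [array([0.478 , 0.0883]), array([0.4847, 0.0493]), array([0.4102, 0.0407]), array([0.403 , 0.0813])]
((307.5, 220.0), (56.0, 29.0), 90.0) [array([ 0.4888, -0.0141]), array([ 0.4888, -0.0511]), array([ 0.4143, -0.051 ]), array([ 0.4143, -0.0125])]
```

Call:
jog_arm --moves '[{"fingers": 0, "slide": [-8, -4, 40], "angular": [0, 0, -2]}, {"fingers": 0, "slide": [-16, -8, 80], "angular": [0, 0, -4.7]}, {"fingers": 0, "slide": [-24, -12, 120], "angular": [0, 0, -4.7]}, {"fingers": 0, "slide": [-32, -16, 160], "angular": [0, 0, -4.7]}, {"fingers": 0, "slide": [-40, -21, 200], "angular": [0, 0, -4.7]}, {"fingers": 0, "slide": [-40, -21, 220], "angular": [0, 0, -4.7]}, {"fingers": 0, "slide": [-40, -21, 220], "angular": [0, 0, -4.7]}]'

```text
clock: 4.35
tcp_pos: [0.4476, -0.0313, 0.1765]
orientation: [-0.001, 0.999, 0.041, -0.004]
wrist_force: [0.4, 0.3, 0.2]
finger_gap: 0.0857
grip_force: 0.0
```

Run:
```python
from h import *
np.set_printoptions(precision=4,suppress=True)
w=cam("wrist");save(w,"w2");s=get_state();print(s["tcp_pos"],s["orientation"],s["wrist_force"])
for t in ("pipe_a_mid","pipe_a"):
    print(t,[(np.round(r["point"],1).tolist(),round(r["p"],2),onz(w,r["point"],.048)) for r in tip_of(t,w)[:4]])
hsv=cv2.cvtColor(w["color"],cv2.COLOR_RGB2HSV)
m=((hsv[...,0]<14)&(hsv[...,1]>90)&(hsv[...,2]>30)).astype(np.uint8)*255
m=cv2.morphologyEx(m,cv2.MORPH_OPEN,np.ones((5,5)))
for c in cv2.findContours(m,0,2)[0]:
    if cv2.contourArea(c)<2000: continue
    b=cv2.boxPoints(cv2.minAreaRect(c));print(cv2.minAreaRect(c),[onz(w,x,.055)[:2] for x in b])
```

```text
[ 0.4498 -0.032   0.1794] [-0.0006  0.9992  0.041  -0.0022] [-0.2376 -0.2352  1.0327]
pipe_a_mid [([188.7, 222.2], 0.83, array([0.4454, 0.0653, 0.048 ]))]
pipe_a [([190.1, 273.1], 0.91, array([0.4067, 0.0648, 0.048 ])), ([327.8, 270.4], 0.59, array([ 0.4173, -0.0365,  0.048 ]))]
((328.5, 226.5), (107.0, 57.0), 90.0) [array([ 0.4873, -0.0118]), array([ 0.4905, -0.0497]), array([ 0.4144, -0.0578]), array([ 0.4109, -0.0168])]
```

View pics/w2.png

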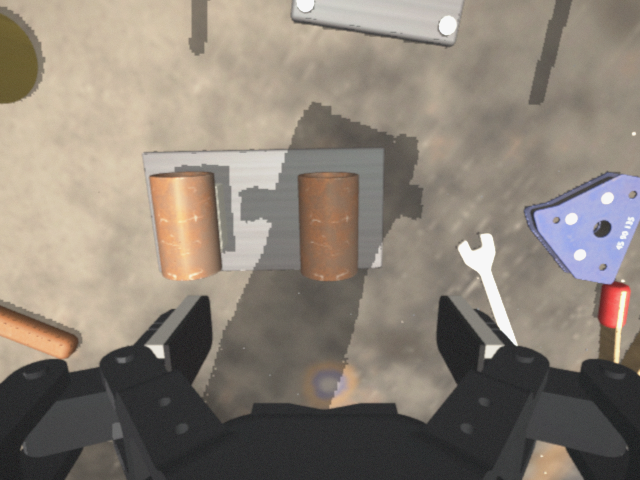

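Pipes at (328,226) and (185,226) lie parallel to the image's vertical, so the yaw is right. Next I lower onto the right-hand pipe and grip it.

Call:
jog_arm --moves '[{"fingers": 0, "slide": [1, 2, 35], "angular": [0, 0, 0]}, {"fingers": 0, "slide": [1, 2, 70], "angular": [0, 0, 0]}, {"fingers": 0, "slide": [1, 2, 105], "angular": [0, 0, 0]}, {"fingers": 0, "slide": [1, 2, 128], "angular": [0, 0, 0]}, {"fingers": 0, "slide": [1, 2, 137], "angular": [0, 0, 0]}, {"fingers": 0.3, "slide": [1, 2, 137], "angular": [0, 0, 0]}, {"fingers": 1, "slide": [1, 2, 137], "angular": [0, 0, 0]}, {"fingers": 1, "slide": [1, 2, 137], "angular": [0, 0, 0]}, {"fingers": 1, "slide": [1, 2, 137], "angular": [0, 0, 0]}, {"fingers": 1, "slide": [1, 2, 137], "angular": [0, 0, 0]}]' --squeeze 35

```text
clock: 5.33
tcp_pos: [0.4549, -0.0335, 0.0465]
orientation: [-0.001, 0.999, 0.041, 0.002]
wrist_force: [0.2, 5.4, 7.4]
finger_gap: 0.0404
grip_force: 34.9
```

```bash
python3 rel.py .46 -.034 .12 4.7; python3 -c "
from h import *
s=get_state();print(s['wrist_force'],s['finger_gap'],s['grip_force'])"
```

```text
[ 0.45488724 -0.03352443  0.04653005] ([5.4, 0.8, -73.4], [-0.11, -0.29, 0.03])
[0.21605876 5.36957176 7.36485687] 0.04039684959299867 34.89171731991519
```

Call:
jog_arm --moves '[{"fingers": 1, "slide": [0, 0, -15], "angular": [0, 0, 0]}, {"fingers": 1, "slide": [0, 0, -45], "angular": [0, 0, 0]}, {"fingers": 1, "slide": [0, 0, -75], "angular": [0, 0, 0]}, {"fingers": 1, "slide": [2, 10, -105], "angular": [0, -1, 0]}, {"fingers": 1, "slide": [8, 35, -135], "angular": [0, -3, 3]}, {"fingers": 1, "slide": [14, 65, -155], "angular": [0, -5, 6]}, {"fingers": 1, "slide": [18, 95, -165], "angular": [0, -5, 8.5]}, {"fingers": 1, "slide": [22, 122, -172], "angular": [0, -5, 8.5]}, {"fingers": 1, "slide": [25, 145, -172], "angular": [0, -5, 8.5]}, {"fingers": 1, "slide": [25, 145, -172], "angular": [0, -5, 8.5]}]'

```text
clock: 6.17
tcp_pos: [0.4914, -0.1814, 0.2178]
orientation: [0.004, 0.999, -0.035, -0.041]
wrist_force: [0.1, 0.0, -1.8]
finger_gap: 0.0405
grip_force: 36.9
```

Run:
```python
from fit import *
np.set_printoptions(precision=4,suppress=True)
w=cam("wrist");save(w,"w3");p=cam("side");s=cam("scene");save(s,"s3");g=get_state();print(g["tcp_pos"],g["orientation"],g["wrist_force"],g["clock"])
q=[ 0.6464,-0.0588,-0.0669,0.118]
for n,P in(("w",w),("p",p),("s",s)):
    print(n,"pred tip",proj(P,rackpt(q,-.13,-.099,.0076)),"pegpt",proj(P,rackpt(q,-.13,-.058,.004)),[ (np.round(r["point"],1).tolist(),round(r["p"],2)) for r in tip_of("peg_right",P)])
    print([ (np.round(r["point"],1).tolist(),round(r["p"],2)) for r in tip_of("pipe_a_mid",P)],"pred mid",proj(P,g["tcp_pos"]+np.array([-.0035,0,.0015])))
v=np.hstack([p["color"][200:360,220:420],s["color"][130:290,280:480]])
cv2.imwrite("pics/v3.png",cv2.cvtColor(cv2.resize(v,None,fx=2,fy=2,interpolation=2),cv2.COLOR_RGB2BGR))
a=cv2.imread("pics/v3.png");b=cv2.resize(cv2.cvtColor(w["color"],cv2.COLOR_RGB2BGR)[:260],(800,325));
cv2.imwrite("pics/v3.png",np.vstack([a[:275],b]))
```

```text
[ 0.4892 -0.1768  0.2166] [ 0.0017  0.9985 -0.0337 -0.0435] [ 0.2388  0.5807 -1.98  ] 6.3167
w pred tip [310.0394 189.4284] pegpt [309.703   63.6727] [([309.8, 49.6], 0.8)]
[([35.1, 272.5], 0.57)] pred mid [312.4456 327.0268]
p pred tip [266.1895 246.8755] pegpt [268.4427 263.3205] [([268.1, 266.1], 0.82)]
[([371.9, 258.9], 0.67)] pred mid [262.9997 226.6553]
s pred tip [353.5277 229.4091] pegpt [367.0095 226.1281] [([367.5, 229.1], 0.55)]
[([262.6, 262.1], 0.8)] pred mid [335.4021 233.7735]
```

View pics/v3.png

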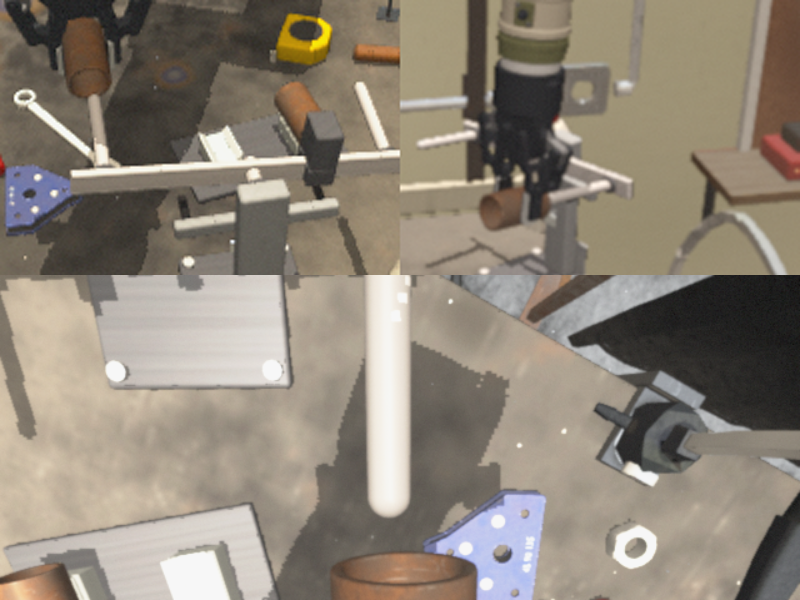

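The right peg's tip (310,189) lies straight ahead of the pipe (322,235), with the pipe about 4 mm off to the right. I shift by 4 mm and insert along the peg.

Call:
jog_arm --moves '[{"fingers": 1, "slide": [3, -4, 0], "angular": [0, 0, 0]}, {"fingers": 1, "slide": [14, -4, 0], "angular": [0, 0, 0]}, {"fingers": 1, "slide": [28, -4, 0], "angular": [0, 0, 0]}, {"fingers": 1, "slide": [42, -4, 0], "angular": [0, 0, 0]}, {"fingers": 1, "slide": [56, -4, 0], "angular": [0, 0, 0]}, {"fingers": 1, "slide": [70, -4, 0], "angular": [0, 0, 0]}, {"fingers": 1, "slide": [84, -4, 0], "angular": [0, 0, 0]}, {"fingers": 1, "slide": [94, -4, 0], "angular": [0, 0, 0]}, {"fingers": 1, "slide": [96, -4, 0], "angular": [0, 0, 0]}, {"fingers": 1, "slide": [96, -4, 0], "angular": [0, 0, 0]}]'

```text
clock: 7.45
tcp_pos: [0.5856, -0.1788, 0.2071]
orientation: [0.002, 0.998, -0.033, -0.044]
wrist_force: [0.1, -0.5, -2.6]
finger_gap: 0.0401
grip_force: 36.9
```

```bash
cat > tilt.py <<'E'
from fit import *
# tilt from side view: bar ends by bright-edge? use whole-bar line fit in side picture
def tilt(q=(0.6464,-0.0588,-0.0669),dbg=None):
    p=cam("side");return p
E
python3 - <<'E'
from fit import *
np.set_printoptions(precision=4,suppress=True)
w=cam("wrist");p=cam("side");g=get_state();print(g["tcp_pos"],g["orientation"],g["wrist_force"],g["clock"],w["cx"],w["cy"])
v=cv2.resize(p["color"][200:350,220:470],None,fx=2.4,fy=2.4,interpolation=2)
b=cv2.resize(w["color"][:300],(600,281))
cv2.imwrite("pics/v4.png",cv2.cvtColor(np.vstack([v[:310],b]),cv2.COLOR_RGB2BGR))
E
```

```text
[ 0.5848 -0.1789  0.2076] [ 0.0017  0.9985 -0.0332 -0.044 ] [-0.2134 -0.4542 -2.7013] 7.55 323.96477733626585 238.20051427050075
```

View pics/v4.png

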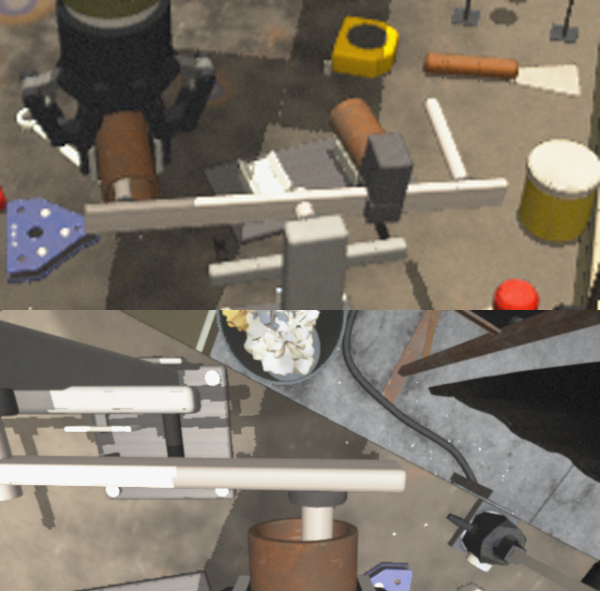

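The pipe is on the right peg, which sits about 6 mm to the right of the pipe's centre (the arm had not settled when I measured). I centre it and start lowering.

Call:
jog_arm --moves '[{"fingers": 1, "slide": [0, 3, 1], "angular": [0, 0, 0]}, {"fingers": 1, "slide": [0, 5.5, 4], "angular": [0, 0, 0]}, {"fingers": 1, "slide": [0, 5.5, 6], "angular": [0, 0, 0]}, {"fingers": 1, "slide": [0, 5.5, 8], "angular": [0, 0, 0]}, {"fingers": 1, "slide": [0, 5.5, 10], "angular": [0, 0, 0]}, {"fingers": 1, "slide": [0, 5.5, 12], "angular": [0, 0, 0]}, {"fingers": 1, "slide": [0, 5.5, 14], "angular": [0, 0, 0]}, {"fingers": 1, "slide": [0, 5.5, 16], "angular": [0, 0, 0]}, {"fingers": 1, "slide": [0, 5.5, 18], "angular": [0, 0, 0]}, {"fingers": 1, "slide": [0, 5.5, 18], "angular": [0, 0, 0]}]'

```text
clock: 8.38
tcp_pos: [0.5833, -0.1848, 0.1895]
orientation: [0.002, 0.998, -0.033, -0.044]
wrist_force: [0.9, 0.5, -2.1]
finger_gap: 0.0403
grip_force: 37.0
```

```bash
cat > st.py <<'E'
from fit import *
np.set_printoptions(precision=4,suppress=True)
F=[]
for i in range(4):
    p=cam("side");s=get_state();F.append(s["wrist_force"])
print(s["clock"],"tcp",s["tcp_pos"],"F",np.mean(F,0),"gap",s["finger_gap"])
# side bar edge rows: edge of bright band near ends
g=cv2.GaussianBlur(cv2.cvtColor(p["color"],cv2.COLOR_RGB2GRAY),(3,3),0).astype(float)
q=[0.6464,-0.0588,-0.0669]
best=[]
for th in np.arange(-.25,.2501,.0025):  # match: top-back edge contrast (bar above edge bright top face) summed over bar
    sc=0
    for y in list(np.linspace(-.155,-.03,60))+list(np.linspace(.09,.155,30)):
        u=[proj(p,rackpt(q+[th],y,.004,z)) for z in(.012,-.012)]
        a=cv2.getRectSubPix(g.astype(np.float32),(1,1),tuple(map(float,u[1]+[0,2])))[0,0]
        b=cv2.getRectSubPix(g.astype(np.float32),(1,1),tuple(map(float,u[1]-[0,2])))[0,0]
        c=cv2.getRectSubPix(g.astype(np.float32),(1,1),tuple(map(float,proj(p,rackpt(q+[th],y,-.004,.012))-[0,2])))[0,0]
        d=cv2.getRectSubPix(g.astype(np.float32),(1,1),tuple(map(float,proj(p,rackpt(q+[th],y,-.004,.012))+[0,2])))[0,0]
        sc+=np.clip(b-a,-40,40)+np.clip(d-c,-40,40)
    best.append((sc,th))
best.sort(reverse=True);print("tilt",[ (round(a),round(b,4)) for a,b in best[:3]])
E
python3 st.py
```

```text
8.5833 tcp [ 0.5833 -0.1847  0.1899] F [-0.3815  0.3702 -1.5499] gap 0.040575626179771264
tilt [(4636, np.float64(0.04)), (4636, np.float64(0.0425)), (4615, np.float64(0.045))]
```

Call:
jog_arm --moves '[{"fingers": 1, "slide": [0, 0, 1.5], "angular": [0, 0, 0]}, {"fingers": 1, "slide": [0, 0, 3], "angular": [0, 0, 0]}, {"fingers": 1, "slide": [0, 0, 4.5], "angular": [0, 0, 0]}, {"fingers": 1, "slide": [0, 0, 6], "angular": [0, 0, 0]}, {"fingers": 1, "slide": [0, 0, 7.5], "angular": [0, 0, 0]}, {"fingers": 1, "slide": [0, 0, 9], "angular": [0, 0, 0]}, {"fingers": 1, "slide": [0, 0, 9], "angular": [0, 0, 0]}]'

```text
clock: 9.17
tcp_pos: [0.5827, -0.1849, 0.1807]
orientation: [0.002, 0.999, -0.033, -0.043]
wrist_force: [0.9, -0.3, -0.4]
finger_gap: 0.0405
grip_force: 37.1
```

```bash
python3 st.py
```

```text
9.3667 tcp [ 0.5827 -0.1849  0.1811] F [ 1.4769 -0.6294 -0.8509] gap 0.04041521181695854
tilt [(4703, np.float64(-0.0275)), (4701, np.float64(-0.03)), (4683, np.float64(-0.0325))]
```

Call:
jog_arm --moves '[{"fingers": 1, "slide": [0, 0, 1.5], "angular": [0, 0, 0]}, {"fingers": 1, "slide": [0, 0, 3], "angular": [0, 0, 0]}, {"fingers": 1, "slide": [0, 0, 3], "angular": [0, 0, 0]}, {"fingers": 1, "slide": [0, 0, 3], "angular": [0, 0, 0]}]'

```text
clock: 9.7
tcp_pos: [0.5823, -0.1849, 0.1778]
orientation: [0.002, 0.998, -0.033, -0.043]
wrist_force: [1.3, -0.2, -0.0]
finger_gap: 0.0403
grip_force: 37.1
```

```bash
sed -i 's/range(4)/range(10)/' st.py; python3 st.py
```

```text
10.2 tcp [ 0.5823 -0.1849  0.178 ] F [ 1.989  -0.9342 -0.0475] gap 0.04020835137719317
tilt [(4699, np.float64(-0.0525)), (4694, np.float64(-0.05)), (4681, np.float64(-0.055))]
```

Call:
jog_arm --moves '[{"fingers": 0.5, "slide": [0, 0, 0], "angular": [0, 0, 0]}, {"fingers": 0.46, "slide": [0, 0, 0], "angular": [0, 0, 0]}, {"fingers": 0.42, "slide": [0, 0, 0], "angular": [0, 0, 0]}, {"fingers": 0.36, "slide": [0, 0, 0], "angular": [0, 0, 0]}, {"fingers": 0.3, "slide": [0, 0, 0], "angular": [0, 0, 0]}, {"fingers": 0.2, "slide": [0, 0, 0], "angular": [0, 0, 0]}]'

```text
clock: 10.7
tcp_pos: [0.5821, -0.1848, 0.1779]
orientation: [0.002, 0.998, -0.033, -0.044]
wrist_force: [1.0, 0.4, -0.5]
finger_gap: 0.068
grip_force: 0.0
```

```bash
sed -i 's/range(10)/range(3)/' st.py; python3 st.py
```

```text
10.85 tcp [ 0.5822 -0.1848  0.1779] F [-0.1816  0.3364 -0.4199] gap 0.06861370448186342
tilt [(4744, np.float64(-0.055)), (4735, np.float64(-0.0575)), (4727, np.float64(-0.0525))]
```

Call:
jog_arm --moves '[{"fingers": 0.2, "slide": [0, 0, -8], "angular": [0, 0, 0]}, {"fingers": 0.2, "slide": [0, 0, -25], "angular": [0, 0, 0]}, {"fingers": 0.1, "slide": [0, 0, -50], "angular": [0, 0, 0]}, {"fingers": 0, "slide": [0, 0, -80], "angular": [0, 0, 0]}, {"fingers": 0, "slide": [0, 0, -110], "angular": [0, 0, 0]}, {"fingers": 0, "slide": [0, 0, -110], "angular": [0, 0, 0]}]'

```text
clock: 11.35
tcp_pos: [0.5939, -0.1855, 0.2947]
orientation: [0.004, 0.999, -0.033, -0.039]
wrist_force: [-0.3, 0.2, 0.9]
finger_gap: 0.0852
grip_force: 0.0
```

```bash
python3 rel.py .4455 .0655 .18 4.7
```

```text
[ 0.59386836 -0.18548885  0.2946641 ] ([-155.5, -241.7, 124.6], [0.25, 4.47, -8.52])
```

Call:
jog_arm --moves '[{"fingers": 0, "slide": [-22, -34, 0], "angular": [0, 2, -2]}, {"fingers": 0, "slide": [-44, -68, 0], "angular": [0, 4.5, -5]}, {"fingers": 0, "slide": [-66, -102, 10], "angular": [0, 4.5, -8.5]}, {"fingers": 0, "slide": [-88, -136, 20], "angular": [0, 4.5, -8.5]}, {"fingers": 0, "slide": [-108, -170, 35], "angular": [0, 4.5, -8.5]}, {"fingers": 0, "slide": [-126, -196, 55], "angular": [0, 4.5, -8.5]}, {"fingers": 0, "slide": [-142, -220, 82], "angular": [0, 4.5, -8.5]}, {"fingers": 0, "slide": [-155, -242, 116], "angular": [0, 4.5, -8.5]}, {"fingers": 0, "slide": [-155, -242, 116], "angular": [0, 4.5, -8.5]}, {"fingers": 0, "slide": [-155, -242, 116], "angular": [0, 4.5, -8.5]}]'

```text
clock: 12.18
tcp_pos: [0.4407, 0.0682, 0.1822]
orientation: [-0.0, 0.999, 0.042, -0.007]
wrist_force: [1.2, -0.4, 1.2]
finger_gap: 0.0852
grip_force: 0.0
```

```bash
python3 - <<'E'
from h import *
np.set_printoptions(precision=4,suppress=True)
cam("side");cam("side");w=cam("wrist");s=get_state();print(s["tcp_pos"],s["orientation"])
for t in ("pipe_a_mid","pipe_a"):
    print(t,[(np.round(r["point"],1).tolist(),round(r["p"],2),onz(w,r["point"],.048)) for r in tip_of(t,w)[:4]])
hsv=cv2.cvtColor(w["color"],cv2.COLOR_RGB2HSV)
m=((hsv[...,0]<14)&(hsv[...,1]>90)&(hsv[...,2]>30)).astype(np.uint8)*255
m=cv2.morphologyEx(m,cv2.MORPH_OPEN,np.ones((5,5)))
for c in cv2.findContours(m,0,2)[0]:
    if cv2.contourArea(c)<2000: continue
    b=cv2.boxPoints(cv2.minAreaRect(c));print(cv2.minAreaRect(c),np.mean([onz(w,x,.055)[:2] for x in b],0))
E
python3 rel.py .4455 .0655 .042 4.7
```

```text
[0.4459 0.0665 0.1856] [ 0.0001  0.9992  0.0406 -0.0023]
pipe_a_mid [([327.6, 228.0], 0.63, array([0.4452, 0.064 , 0.048 ]))]
pipe_a [([325.6, 277.1], 0.89, array([0.4065, 0.0622, 0.048 ]))]
[0.4459934  0.06620676 0.18549518] ([0.1, 0.7, 143.5], [-0.0, 0.28, -0.1])
```

Call:
jog_arm --moves '[{"fingers": 0, "slide": [0, 1.5, 35], "angular": [0, 0, 0]}, {"fingers": 0, "slide": [0, 1.5, 70], "angular": [0, 0, 0]}, {"fingers": 0, "slide": [0, 1.5, 105], "angular": [0, 0, 0]}, {"fingers": 0, "slide": [0, 1.5, 132], "angular": [0, 0, 0]}, {"fingers": 0, "slide": [0, 1.5, 142], "angular": [0, 0, 0]}, {"fingers": 0.3, "slide": [0, 1.5, 142], "angular": [0, 0, 0]}, {"fingers": 1, "slide": [0, 1.5, 142], "angular": [0, 0, 0]}, {"fingers": 1, "slide": [0, 1.5, 142], "angular": [0, 0, 0]}, {"fingers": 1, "slide": [0, 1.5, 142], "angular": [0, 0, 0]}, {"fingers": 1, "slide": [0, 1.5, 142], "angular": [0, 0, 0]}]' --squeeze 35

```text
clock: 13.27
tcp_pos: [0.4445, 0.066, 0.0436]
orientation: [-0.001, 0.999, 0.041, -0.002]
wrist_force: [-0.2, 3.4, 5.0]
finger_gap: 0.0408
grip_force: 35.5
```

Run:
```python
from fit import *
np.set_printoptions(precision=4,suppress=True)
s=get_state();print(s["tcp_pos"],s["wrist_force"],s["grip_force"])
q=[ 0.6464,-0.0588,-0.0669,-0.055]
print("tip",rackpt(q,.13,-.099,.0076),"pt",rackpt(q,.13,-.058,.004),"pre",rackpt(q,.13,-.154,.0124))
```

```text
[0.4445 0.066  0.0436] [-0.2098  3.369   4.9739] 35.518605115357786
tip [0.5563 0.0769 0.2047] pt [0.5972 0.0744 0.2011] pre [0.5014 0.0803 0.2095]
```

Call:
jog_arm --moves '[{"fingers": 1, "slide": [0, 0, -15], "angular": [0, 0, 0]}, {"fingers": 1, "slide": [0, 0, -45], "angular": [0, 0, 0]}, {"fingers": 1, "slide": [0, 0, -80], "angular": [0, 0, 2]}, {"fingers": 1, "slide": [0, 0, -115], "angular": [0, -2, 5]}, {"fingers": 1, "slide": [5, -3, -145], "angular": [0, -5, 8.5]}, {"fingers": 1, "slide": [25, -8, -162], "angular": [0, -5, 8.5]}, {"fingers": 1, "slide": [45, -10, -162], "angular": [0, -5, 8.5]}, {"fingers": 1, "slide": [57, -10, -162], "angular": [0, -5, 8.5]}, {"fingers": 1, "slide": [57, -10, -162], "angular": [0, -5, 8.5]}, {"fingers": 1, "slide": [57, -10, -162], "angular": [0, -5, 8.5]}]'

```text
clock: 14.1
tcp_pos: [0.4993, 0.0619, 0.2034]
orientation: [-0.006, 0.999, -0.02, -0.048]
wrist_force: [-0.6, 0.1, -3.4]
finger_gap: 0.0402
grip_force: 36.7
```

Run:
```python
from fit import *
np.set_printoptions(precision=4,suppress=True)
for i in range(4): p=cam("side")
w=cam("wrist");s=cam("scene");g=get_state();print(g["tcp_pos"],g["orientation"],g["wrist_force"],g["clock"])
q=[ 0.6464,-0.0588,-0.0669,-.055]
for n,P in(("w",w),("p",p),("s",s)):
    print(n,"pred tip",proj(P,rackpt(q,.13,-.099,.0076)),"pegpt",proj(P,rackpt(q,.13,-.058,.004)),[ (np.round(r["point"],1).tolist(),round(r["p"],2)) for r in tip_of("peg_left",P)])
v=np.hstack([p["color"][200:330,240:440],s["color"][150:280,230:430]])
a=cv2.resize(v,(800,520),interpolation=2)[120:400]
b=cv2.resize(w["color"][:260],(800,325))
cv2.imwrite("pics/v5.png",cv2.cvtColor(np.vstack([a[:275],b]),cv2.COLOR_RGB2BGR))
```

```text
[0.4985 0.0621 0.2034] [-0.0057  0.9986 -0.0204 -0.048 ] [-0.3832  0.212  -2.9059] 14.4
w pred tip [270.8732 164.08  ] pegpt [268.6742  24.2946] [([271.3, 10.3], 0.9)]
p pred tip [399.3477 233.768 ] pegpt [405.6651 249.0729] [([406.9, 250.6], 0.95)]
s pred tip [288.5501 196.0103] pegpt [301.2564 193.631 ] [([302.0, 193.7], 0.57)]
```

View pics/v5.png

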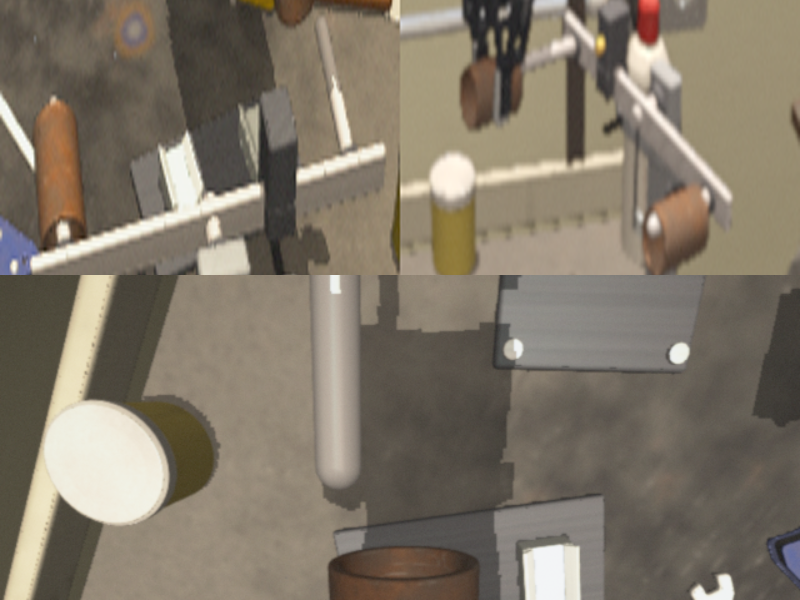

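The pipe is about 18 mm to the right of the left peg, whose tip shows at (270,164) against the pipe at (324,235), so the arm did not reach its target. I correct that before inserting; the first pipe hangs well on the right peg.

```bash
python3 rel.py .5015 .0798 .206 -3.8 -5; python3 -c "
from h import *
print(get_state()['joint_pos'])"
```

```text
[0.49896948 0.06209111 0.2034281 ] ([1.6, -17.8, -2.6], [-0.41, 0.49, 1.47])
[-0.04146122  0.26667868 -0.11823228  1.28167452  0.00940438  3.14059633]
```

```bash
python3 rel.py .5015 .0800 .206 0.4 -5;python3 rel.py .5015 .0800 .206 0.4 -5; python3 -c "
from h import *
print(get_state()['joint_pos'])"
```

```text
[0.49896948 0.06209111 0.2034281 ] ([1.5, -18.0, -2.6], [-0.79, 0.47, -2.71])
[0.49896948 0.06209111 0.2034281 ] ([1.5, -18.0, -2.6], [-0.79, 0.47, -2.71])
[-0.04146122  0.26667868 -0.11823228  1.28167452  0.00940438  3.14059633]
```

Call:
jog_arm --moves '[{"fingers": 1, "slide": [0, -6, 0], "angular": [0, 0, -2.7]}, {"fingers": 1, "slide": [0, -12, -2], "angular": [-0.8, 0.5, -2.7]}, {"fingers": 1, "slide": [1.5, -18, -2.6], "angular": [-0.8, 0.5, -2.7]}, {"fingers": 1, "slide": [1.5, -18, -2.6], "angular": [-0.8, 0.5, -2.7]}, {"fingers": 1, "slide": [1.5, -18, -2.6], "angular": [-0.8, 0.5, -2.7]}]'

```text
clock: 14.97
tcp_pos: [0.5018, 0.0805, 0.2061]
orientation: [0.0, 0.999, 0.004, -0.043]
wrist_force: [1.3, 0.3, -2.8]
finger_gap: 0.0407
grip_force: 36.7
```

```bash
python3 st.py;  python3 rel.py .5015 .0800 .206 0.4 -5; python3 -c "
from fit import *
print(get_state()['joint_pos'])
w=cam('wrist');g=w['color'];q=[ 0.6464,-0.0588,-0.0669,-.055]
print(proj(w,rackpt(q,.13,-.099,.0076)),proj(w,rackpt(q,.13,-.058,.004)),proj(w,get_state()['tcp_pos']))"
```

```text
15.1167 tcp [0.5017 0.0799 0.2059] F [-0.3135  0.3239 -2.4245] gap 0.0404653287705326
tilt [(4138, np.float64(-0.0525)), (4135, np.float64(-0.055)), (4120, np.float64(-0.05))]
[0.50169925 0.0798822  0.20588084] ([-0.2, -0.1, -0.1], [0.02, -0.01, -0.02])
[ 2.76374847e-04  2.69107696e-01 -1.07962622e-01  1.28074535e+00
 -8.86790569e-04  3.13529898e+00]
[333.09260802 171.18378231] [343.09031768  37.35477162] [323.37393236 313.00436088]
```

Call:
jog_arm --moves '[{"fingers": 1, "slide": [5, 0.5, 0], "angular": [0, 0, 0]}, {"fingers": 1, "slide": [17, 1.3, 0], "angular": [0, 0, 0]}, {"fingers": 1, "slide": [30, 2.3, 0], "angular": [0, 0, 0]}, {"fingers": 1, "slide": [43, 3.2, 0], "angular": [0, 0, 0]}, {"fingers": 1, "slide": [56, 4.1, 0], "angular": [0, 0, 0]}, {"fingers": 1, "slide": [69, 5, 0], "angular": [0, 0, 0]}, {"fingers": 1, "slide": [82, 6, 0], "angular": [0, 0, 0]}, {"fingers": 1, "slide": [92, 6.8, 0], "angular": [0, 0, 0]}, {"fingers": 1, "slide": [96, 7, 0], "angular": [0, 0, 0]}, {"fingers": 1, "slide": [96, 7, 0], "angular": [0, 0, 0]}]'

```text
clock: 16.0
tcp_pos: [0.5983, 0.0732, 0.1969]
orientation: [0.0, 0.999, 0.003, -0.044]
wrist_force: [-0.3, 0.4, -3.7]
finger_gap: 0.0404
grip_force: 36.7
```

```bash
python3 st.py
python3 - <<'E'
from fit import *
w=cam("wrist");p=cam("side");print(get_state()["joint_pos"][5])
v=cv2.resize(p["color"][200:330,240:490],None,fx=2.4,fy=2.4,interpolation=2)
b=cv2.resize(w["color"][:300],(600,281))
cv2.imwrite("pics/v6.png",cv2.cvtColor(np.vstack([v,b]),cv2.COLOR_RGB2BGR))
E
```

```text
16.15 tcp [0.5968 0.0736 0.1975] F [-0.3315  0.1697 -2.8937] gap 0.040447328620499316
tilt [(3940, np.float64(-0.05)), (3937, np.float64(-0.0525)), (3932, np.float64(-0.0475))]
3.1249238875684897
```

View pics/v6.png

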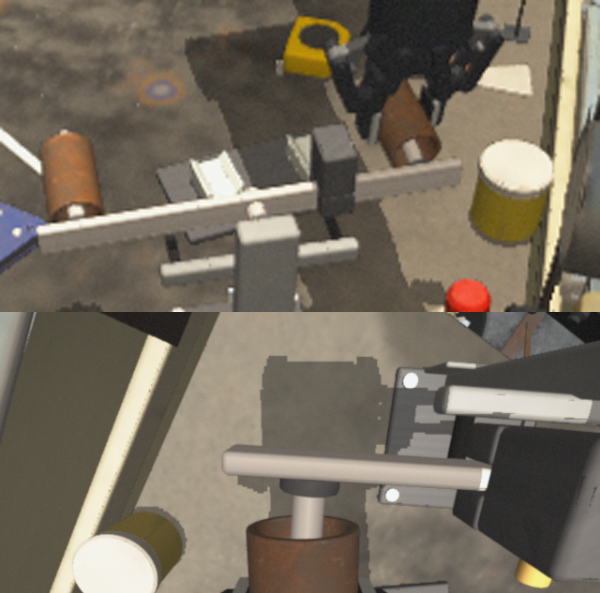

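The pipe is round the left peg and nearly centred (peg at 307, pipe at 303 in the crop). I lower it slowly.

Call:
jog_arm --moves '[{"fingers": 1, "slide": [0, 0, 2], "angular": [0, 0, 0]}, {"fingers": 1, "slide": [0, 0, 4], "angular": [0, 0, 0]}, {"fingers": 1, "slide": [0, 0, 6], "angular": [0, 0, 0]}, {"fingers": 1, "slide": [0, 0, 8], "angular": [0, 0, 0]}, {"fingers": 1, "slide": [0, 0, 10], "angular": [0, 0, 0]}, {"fingers": 1, "slide": [0, 0, 12], "angular": [0, 0, 0]}, {"fingers": 1, "slide": [0, 0, 14], "angular": [0, 0, 0]}, {"fingers": 1, "slide": [0, 0, 16], "angular": [0, 0, 0]}, {"fingers": 1, "slide": [0, 0, 18], "angular": [0, 0, 0]}, {"fingers": 1, "slide": [0, 0, 20], "angular": [0, 0, 0]}]'

```text
clock: 17.08
tcp_pos: [0.596, 0.0739, 0.1777]
orientation: [-0.0, 0.999, 0.003, -0.043]
wrist_force: [1.5, 2.1, -2.1]
finger_gap: 0.0405
grip_force: 36.9
```

```bash
sed -i 's/range(3)/range(6)/' st.py; python3 st.py
```

```text
17.3833 tcp [0.5957 0.0736 0.1778] F [ 0.4927  1.7575 -1.5025] gap 0.04047113063846849
tilt [(3965, np.float64(0.015)), (3964, np.float64(0.0125)), (3962, np.float64(0.0175))]
```

Call:
jog_arm --moves '[{"fingers": 1, "slide": [0, -0.5, 1.5], "angular": [0, 0, 0]}, {"fingers": 1, "slide": [0, -1, 3], "angular": [0, 0, 0]}, {"fingers": 1, "slide": [0, -1.5, 4.5], "angular": [0, 0, 0]}, {"fingers": 1, "slide": [0, -1.5, 6], "angular": [0, 0, 0]}, {"fingers": 1, "slide": [0, -1.5, 7], "angular": [0, 0, 0]}, {"fingers": 1, "slide": [0, -1.5, 7], "angular": [0, 0, 0]}]'

```text
clock: 17.88
tcp_pos: [0.5953, 0.0749, 0.1705]
orientation: [0.0, 0.999, 0.003, -0.043]
wrist_force: [2.3, -1.1, -1.5]
finger_gap: 0.0405
grip_force: 36.8
```

```bash
python3 st.py
```

```text
18.1833 tcp [0.5952 0.075  0.1709] F [ 1.4885 -1.6241 -0.916 ] gap 0.04038900136106694
tilt [(4101, np.float64(0.07)), (4099, np.float64(0.0675)), (4093, np.float64(0.0725))]
```

Call:
jog_arm --moves '[{"fingers": 1, "slide": [0, 0.3, 1.5], "angular": [0, 0, 0]}, {"fingers": 1, "slide": [0, 0.6, 3], "angular": [0, 0, 0]}, {"fingers": 1, "slide": [0, 0.6, 4.5], "angular": [0, 0, 0]}, {"fingers": 1, "slide": [0, 0.6, 5], "angular": [0, 0, 0]}, {"fingers": 1, "slide": [0, 0.6, 5], "angular": [0, 0, 0]}]'

```text
clock: 18.6
tcp_pos: [0.5947, 0.0746, 0.1656]
orientation: [0.0, 0.999, 0.003, -0.043]
wrist_force: [1.9, 0.4, 0.4]
finger_gap: 0.0406
grip_force: 37.0
```

```bash
sed -i 's/range(6)/range(10)/' st.py; python3 st.py
```

```text
19.1 tcp [0.5947 0.0746 0.1658] F [2.341  0.8983 0.0992] gap 0.04045881332253975
tilt [(4093, np.float64(0.105)), (4092, np.float64(0.1025)), (4085, np.float64(0.1))]
```

Call:
jog_arm --moves '[{"fingers": 0.5, "slide": [0, 0, 0], "angular": [0, 0, 0]}, {"fingers": 0.46, "slide": [0, 0, 0], "angular": [0, 0, 0]}, {"fingers": 0.42, "slide": [0, 0, 0], "angular": [0, 0, 0]}, {"fingers": 0.36, "slide": [0, 0, 0], "angular": [0, 0, 0]}, {"fingers": 0.3, "slide": [0, 0, 0], "angular": [0, 0, 0]}, {"fingers": 0.2, "slide": [0, 0, 0], "angular": [0, 0, 0]}]'

```text
clock: 19.6
tcp_pos: [0.5945, 0.0744, 0.1656]
orientation: [0.0, 0.999, 0.003, -0.044]
wrist_force: [0.0, -0.0, 0.7]
finger_gap: 0.0681
grip_force: 0.0
```

```bash
sed -i 's/range(10)/range(3)/' st.py; python3 st.py
```

```text
19.75 tcp [0.5946 0.0745 0.1657] F [ 0.1875 -0.2329 -0.3166] gap 0.06790032823644325
tilt [(4028, np.float64(0.0975)), (4027, np.float64(0.095)), (4025, np.float64(0.1))]
```

Call:
jog_arm --moves '[{"fingers": 0.2, "slide": [0, 0, -8], "angular": [0, 0, 0]}, {"fingers": 0.2, "slide": [0, 0, -25], "angular": [0, 0, 0]}, {"fingers": 0.1, "slide": [0, 0, -50], "angular": [0, 0, 0]}, {"fingers": 0, "slide": [0, 0, -85], "angular": [0, 0, 0]}, {"fingers": 0, "slide": [0, 0, -120], "angular": [0, 0, 0]}, {"fingers": 0, "slide": [0, 5, -155], "angular": [0, 2, 0]}, {"fingers": 0, "slide": [4, 25, -180], "angular": [0, 5, 0]}, {"fingers": 0, "slide": [8, 50, -195], "angular": [0, 5, 2]}, {"fingers": 0, "slide": [8, 75, -195], "angular": [0, 5, 4.2]}, {"fingers": 0, "slide": [8, 75, -195], "angular": [0, 5, 4.2]}]'

```text
clock: 20.58
tcp_pos: [0.6207, -0.0041, 0.3616]
orientation: [0.003, 0.999, -0.036, 0.002]
wrist_force: [-0.3, 0.5, -1.8]
finger_gap: 0.0852
grip_force: 0.0
```

```bash
python3 st.py
python3 - <<'E'
from fit import *
np.set_printoptions(precision=4,suppress=True)
w=cam("wrist");p=cam("side");s=cam("scene");g=get_state();print(g["tcp_pos"],g["orientation"],g["joint_pos"][5])
rs=[]
for n,P in(("w",w),("p",p),("s",s)):
    r=tip_of("weight_top",P)
    if r: rs.append(ray(P,r[0]["point"]));print(n,r[0]["point"],r[0]["p"],onz(P,r[0]["point"],.24))
if len(rs)>1: print(tri(rs))
for y in(.03,.04,.05,.06): 
    X=rackpt([ 0.6464,-0.0588,-0.0669,.097],y,0,.053);print(y,X,[proj(P,X).round(1) for P in(w,p,s)])
save(w,"w7")
E
```

```text
20.7333 tcp [ 0.6199 -0.0004  0.3594] F [-0.1341  0.0246 -0.3837] gap 0.08535753055816153
tilt [(4230, np.float64(0.0925)), (4225, np.float64(0.09)), (4212, np.float64(0.095))]
[0.6198 0.0006 0.359 ] [ 0.0015  0.9995 -0.0326 -0.0002] 3.0796712741436725
w [311.0, 187.7] 0.84 [0.6531 0.0055 0.24  ]
p [383.5, 265.1] 0.83 [0.6655 0.0027 0.24  ]
s [338.3, 183.1] 0.61 [ 0.657  -0.0035  0.24  ]
(array([0.6582, 0.0039, 0.2364]), np.float64(0.0058131607496179575))
0.03 [ 0.6487 -0.0239  0.2398] [array([355.2, 191.2]), array([365.6, 261.3]), array([341.4, 186.3])]
0.04 [ 0.6494 -0.014   0.2389] [array([340.3, 191. ]), array([371.2, 261. ]), array([338.9, 185.4])]
0.05 [ 0.6501 -0.004   0.2379] [array([325.5, 190.8]), array([376.7, 260.7]), array([336.5, 184.6])]
0.06 [0.6507 0.0059 0.2369] [array([310.9, 190.6]), array([382.3, 260.3]), array([334. , 183.7])]
```

View pics/w7.png

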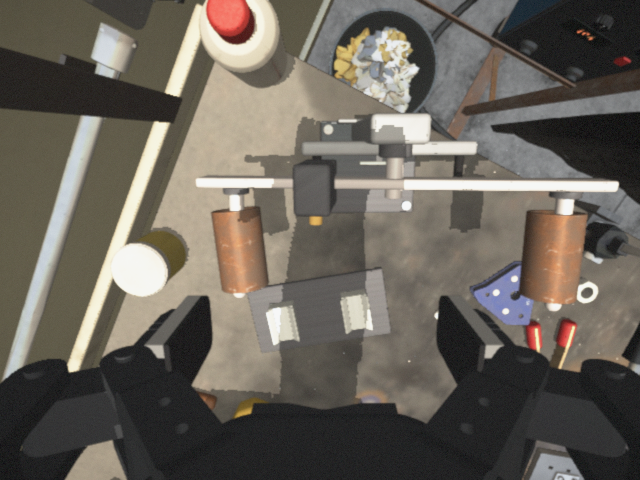

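Both pipes hang on their pegs, at (240,250) and (553,255). The weight is at (314,188), about 60 mm left of the pivot, so it needs about 52 mm to the right. I lower the open fingers astride it.

Call:
jog_arm --moves '[{"fingers": 0.3, "slide": [15, -4, 20], "angular": [0, 0, 0]}, {"fingers": 0.3, "slide": [30.5, -7.5, 50], "angular": [0, 0, 0]}, {"fingers": 0.3, "slide": [30.5, -7.5, 75], "angular": [0, 0, 0]}, {"fingers": 0.3, "slide": [30.5, -7.5, 90], "angular": [0, 0, 0]}, {"fingers": 0.3, "slide": [30.5, -7.5, 100], "angular": [0, 0, 0]}, {"fingers": 0.3, "slide": [30.5, -7.5, 112], "angular": [0, 0, 0]}, {"fingers": 0.3, "slide": [30.5, -7.5, 124], "angular": [0, 0, 0]}, {"fingers": 0.3, "slide": [30.5, -7.5, 132], "angular": [0, 0, 0]}, {"fingers": 0.3, "slide": [30.5, -7.5, 136], "angular": [0, 0, 0]}, {"fingers": 0.3, "slide": [30.5, -7.5, 136], "angular": [0, 0, 0]}]' --squeeze 20

```text
clock: 21.87
tcp_pos: [0.6507, 0.0049, 0.2227]
orientation: [0.002, 0.999, -0.033, -0.0]
wrist_force: [-0.1, -0.2, -0.1]
finger_gap: 0.0595
grip_force: 0.0
```

```bash
python3 st.py
python3 - <<'E'
from fit import *
w=cam("wrist");p=cam("side");s=cam("scene")
v=np.hstack([cv2.resize(p["color"][210:310,320:440],(360,300),interpolation=2),cv2.resize(s["color"][130:230,280:400],(360,300),interpolation=2)])
b=w["color"][60:340,:][:, :720];b=cv2.resize(b,(720,300))
cv2.imwrite("pics/v8.png",cv2.cvtColor(np.vstack([v,b]),cv2.COLOR_RGB2BGR))
E
```

```text
22.0167 tcp [0.6514 0.0047 0.2243] F [-0.1696 -0.1599 -0.4301] gap 0.05997350440678102
tilt [(3935, np.float64(0.09)), (3933, np.float64(0.0925)), (3909, np.float64(0.0875))]
```

View pics/v8.png

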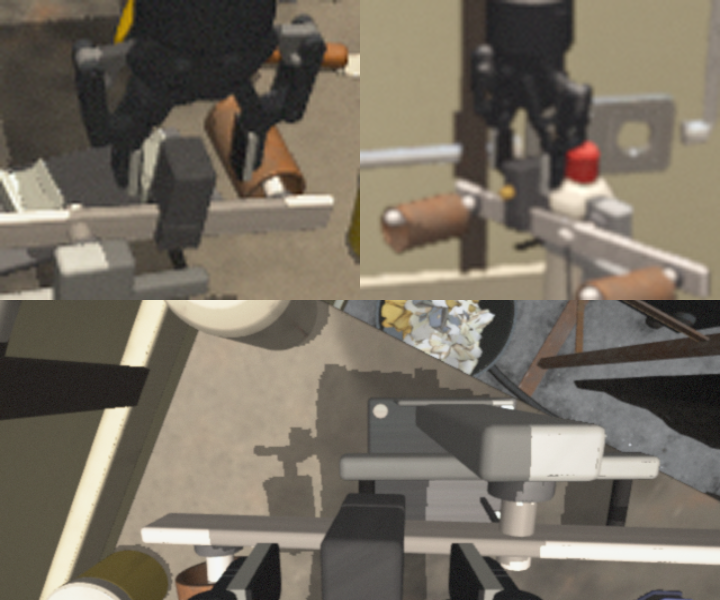

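Call:
jog_arm --moves '[{"fingers": 0.45, "slide": [0, 0, 0], "angular": [0, 0, 0]}, {"fingers": 0.57, "slide": [0, 0, 0], "angular": [0, 0, 0]}, {"fingers": 0.57, "slide": [0, 1, 0], "angular": [0, 0, 0]}, {"fingers": 0.57, "slide": [0, 2, 0], "angular": [0, 0, 0]}, {"fingers": 0.57, "slide": [0, 3, 0], "angular": [0, 0, 0]}, {"fingers": 0.57, "slide": [0, 4, 0], "angular": [0, 0, 0]}, {"fingers": 0.57, "slide": [0, 5, 0], "angular": [0, 0, 0]}, {"fingers": 0.57, "slide": [0, 7, 0], "angular": [0, 0, 0]}, {"fingers": 0.57, "slide": [0, 9, 0], "angular": [0, 0, 0]}, {"fingers": 0.57, "slide": [0, 11, 0], "angular": [0, 0, 0]}]'

```text
clock: 23.0
tcp_pos: [0.6503, -0.0061, 0.2237]
orientation: [0.001, 0.999, -0.033, 0.0]
wrist_force: [-0.7, 3.2, 2.5]
finger_gap: 0.0366
grip_force: 1.4
```

```bash
python3 st.py; python3 -c "
from fit import *
w=cam('wrist');print([(r['point'],onz(w,r['point'],.24)) for r in tip_of('weight_top',w)])"
```

```text
23.15 tcp [ 0.6503 -0.0066  0.2234] F [0.1673 1.2666 1.3103] gap 0.036754680637670276
tilt [(4172, np.float64(0.0975)), (4172, np.float64(0.095)), (4165, np.float64(0.1))]
[([308.4, 335.2], array([ 0.65067073, -0.00151239,  0.24      ]))]
```

Call:
jog_arm --moves '[{"fingers": 0.57, "slide": [0, 2, 0], "angular": [0, 0, 0]}, {"fingers": 0.57, "slide": [0, 4.5, 0], "angular": [0, 0, 0]}, {"fingers": 0.57, "slide": [0, 7, 0], "angular": [0, 0, 0]}, {"fingers": 0.57, "slide": [0, 9.5, 0], "angular": [0, 0, 0]}, {"fingers": 0.57, "slide": [0, 12, 0], "angular": [0, 0, 0]}, {"fingers": 0.57, "slide": [0, 14.5, 0], "angular": [0, 0, 0]}, {"fingers": 0.57, "slide": [0, 17, 0], "angular": [0, 0, 0]}, {"fingers": 0.57, "slide": [0, 19.5, 0], "angular": [0, 0, 0]}, {"fingers": 0.57, "slide": [0, 22, 0], "angular": [0, 0, 0]}, {"fingers": 0.57, "slide": [0, 24, 0], "angular": [0, 0, 0]}]'

```text
clock: 24.08
tcp_pos: [0.6487, -0.0306, 0.2234]
orientation: [0.002, 0.999, -0.033, 0.0]
wrist_force: [0.5, 2.4, 1.0]
finger_gap: 0.037
grip_force: 1.2
```

```bash
python3 st.py; python3 -c "
from fit import *
w=cam('wrist');print([(r['point'],onz(w,r['point'],.24)) for r in tip_of('weight_top',w)])"
```

```text
24.2333 tcp [ 0.6485 -0.031   0.2231] F [ 0.2919 -0.0754  0.5834] gap 0.036699122820992164
tilt [(4490, np.float64(0.035)), (4485, np.float64(0.0325)), (4470, np.float64(0.0375))]
[([308.5, 336.9], array([ 0.64840992, -0.02584323,  0.24      ])), ([291.5, 392.3], array([ 0.62675095, -0.01806173,  0.24      ]))]
```

Call:
jog_arm --moves '[{"fingers": 0.57, "slide": [0, 1.5, 0], "angular": [0, 0, 0]}, {"fingers": 0.57, "slide": [0, 3.5, 0], "angular": [0, 0, 0]}, {"fingers": 0.57, "slide": [0, 5.5, 0], "angular": [0, 0, 0]}, {"fingers": 0.57, "slide": [0, 7.5, 0], "angular": [0, 0, 0]}, {"fingers": 0.57, "slide": [0, 9.5, 0], "angular": [0, 0, 0]}, {"fingers": 0.57, "slide": [0, 11.5, 0], "angular": [0, 0, 0]}, {"fingers": 0.57, "slide": [0, 13, 0], "angular": [0, 0, 0]}, {"fingers": 0.57, "slide": [0, 13, 0], "angular": [0, 0, 0]}, {"fingers": 0.57, "slide": [0, 11, 0], "angular": [0, 0, 0]}, {"fingers": 0.57, "slide": [0, 9, 0], "angular": [0, 0, 0]}]'

```text
clock: 25.17
tcp_pos: [0.648, -0.0396, 0.2231]
orientation: [0.002, 0.999, -0.034, -0.0]
wrist_force: [-0.8, -0.2, 0.7]
finger_gap: 0.0369
grip_force: 0.0
```

```bash
python3 st.py
python3 - <<'E'
from fit import *
np.set_printoptions(precision=4,suppress=True)
w=cam("wrist");p=cam("side");s=cam("scene")
for n,P in(("w",w),("p",p),("s",s)): save(P,"n9"+n)
v=np.hstack([cv2.resize(p["color"][230:310,240:440],(800,320),interpolation=2)])
a=cv2.resize(s["color"][160:230,270:470],(800,280),interpolation=2)
cv2.imwrite("pics/v9.png",cv2.cvtColor(np.vstack([v,a]),cv2.COLOR_RGB2BGR))
for t in("peg_left","peg_right","pivot"):
    print(t,[(np.round(r["point"],1).tolist(),round(r["p"],2)) for P in(w,p,s) for r in tip_of(t,P)[:1]])
E
```

```text
25.3167 tcp [ 0.648  -0.0392  0.2232] F [-0.6016  0.3091 -0.2298] gap 0.03677231177960731
tilt [(4507, np.float64(0.0225)), (4501, np.float64(0.025)), (4495, np.float64(0.02))]
peg_left [([407.7, 258.3], 0.82), ([303.6, 200.0], 0.89)]
peg_right [([271.1, 267.5], 0.97), ([370.3, 233.1], 0.74)]
pivot [([365.1, 285.6], 0.76), ([344.1, 287.4], 0.6)]
```

View pics/v9.png

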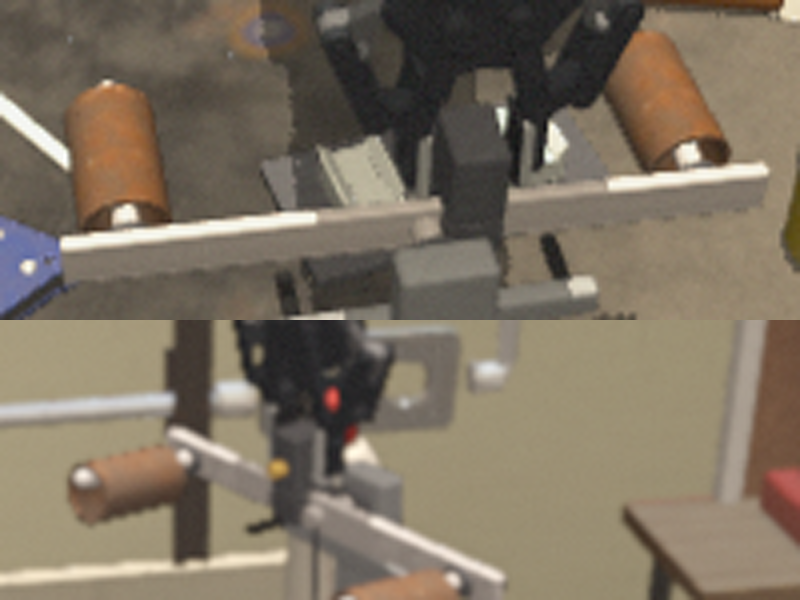

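```bash
cat > lev.py <<'E'
from fit import *
np.set_printoptions(precision=4,suppress=True)
p=cam("side");s=cam("scene");w=cam("wrist")
W=np.eye(4);o=np.array([0.0015,0.9995,-0.0326,-0.0002]);W[:3,:3]=Rq(o).as_matrix();W[:3,3]=[.6198,.0006,.359]
w7=dict(w);w7["W"]=W@np.array(w["tool_from_camera"])
O=[(0,p,(255.5,292.5),(-.16,.004,.012),0),(0,p,(255.5,300.7),(-.16,.004,-.012),0),(0,p,(432,274),(.16,.004,.012),0),(0,p,(432,281.3),(.16,.004,-.012),0),
(1,s,(312.5,187.5),(.16,-.004,.012),0),(1,s,(395.5,225.3),(-.16,-.004,.012),0),
(2,w7,(196,182),(.16,0,.012),.07),(2,w7,(618,186),(-.16,0,.012),.07)]
def res(v):
    q=v[:4];r=[]
    for c,P,px,l,dt in O: r.append(proj(P,rackpt([q[0],q[1],q[2],q[3]+dt],*l))+v[4+2*c:6+2*c]-px)
    return np.concatenate(r+[v[4:]/2])
S=least_squares(res,np.r_[.6464,-.0588,-.0669,.02,np.zeros(6)])
C=np.sqrt(np.diag(np.linalg.inv(S.jac.T@S.jac)));print("fit",S.x[:4],"sd",C[:4],"offs",S.x[4:]);print(res(S.x)[:-6].reshape(-1,2).round(1))
E
python3 lev.py
```

```text
fit [ 0.6466 -0.0577 -0.0625  0.0391] sd [0.0014 0.0015 0.0034 0.0069] offs [ 0.3947  1.0532  2.1001  0.2695 -0.0467 -0.0709]
[[-0.1 -0.4]
 [ 0.6  1. ]
 [ 0.9 -1.5]
 [-1.5  0.6]
 [-0.2  0. ]
 [-0.3 -0.1]
 [-0.9 -0.3]
 [ 0.9  0.3]]
```

```bash
cat > edge.py <<'E'
from fit import *
np.set_printoptions(precision=4,suppress=True)
def line(g,x0,y0,x1,y1,sign,h=4):
    # subpixel edge with d(gray)/drow * sign max along columns near given line; returns robust a,b (row=a+b*col)
    X=[];Y=[]
    for x in range(int(x0),int(x1)+1):
        yc=y0+(y1-y0)*(x-x0)/(x1-x0);r=np.arange(int(round(yc))-h,int(round(yc))+h+1)
        d=sign*(g[r+1,x]-g[r-1,x]);k=int(np.argmax(d))
        if d[k]<12 or k in(0,len(r)-1): continue
        a,b,c=d[k-1:k+2];X.append(x);Y.append(r[k]+.5*(a-c)/(a-2*b+c+1e-9))
    X=np.array(X);Y=np.array(Y)
    if len(X)<8: return None
    for _ in range(6):
        f_=np.polyfit(X,Y,1);e=Y-np.polyval(f_,X);m=abs(e)<max(.35,1.5*np.median(abs(e)));X,Y=X[m],Y[m]
    return f_,X.min(),X.max(),len(X),e.std()
E
python3 - <<'E'
from edge import *
g=cv2.cvtColor(cv2.imread("pics/n9p.png"),cv2.COLOR_BGR2GRAY).astype(float)
g0=cv2.cvtColor(cv2.imread("pics/side0.png"),cv2.COLOR_BGR2GRAY).astype(float)
print("bar bottom",line(g,258,300.5,430,281.5,-1))
print("bar top front",line(g,258,289.5,430,271.5,1))
for sg in(1,-1):
  print("crossbar0 top/bot",sg,[line(g0,a,b,c,d,sg,3) for a,b,c,d in [(310,312,335,309.5),(365,304,386,301),(310,317,335,314.5),(365,309,386,306.5)]])
print("bar0 bottom",line(g0,258,294,430,283,-1))
p=cam("side");s=cam("scene")
L=tri([ray(p,(407.7,258.3)),ray(s,(303.6,200))]);Rr=tri([ray(p,(271.1,267.5)),ray(s,(370.3,233.1))]);print(L,Rr)
E
```

```text
bar bottom (array([ -0.1063, 327.5836]), np.int64(258), np.int64(338), 57, np.float64(0.16464472051728765))
bar top front (array([ -0.1062, 315.7969]), np.int64(258), np.int64(430), 115, np.float64(0.13094141128520426))
crossbar0 top/bot 1 [None, (array([ -0.1434, 353.9421]), np.int64(365), np.int64(386), 16, np.float64(0.13586231332242424)), None, (array([ -0.123 , 355.9019]), np.int64(366), np.int64(385), 14, np.float64(0.13295920702048444))]
crossbar0 top/bot -1 [(array([ -0.1427, 358.4999]), np.int64(310), np.int64(335), 26, np.float64(0.0913656190500894)), (array([ -0.1451, 359.2456]), np.int64(365), np.int64(386), 16, np.float64(0.050237963199275724)), None, None]
bar0 bottom (array([ -0.092 , 320.9625]), np.int64(258), np.int64(379), 41, np.float64(0.18571718255698652))
(array([0.6051, 0.0764, 0.1816]), np.float64(0.0021674131324849444)) (array([ 0.583 , -0.1845,  0.1951]), np.float64(0.006676131986486832))
```

```bash
cat > lvl2.py <<'E'
from edge import *
p=cam("side");w=cam("wrist")
W=np.eye(4);W[:3,:3]=Rq(np.array([0.0015,0.9995,-0.0326,-0.0002])).as_matrix();W[:3,3]=[.6198,.0006,.359]
w7=dict(w);w7["W"]=W@np.array(w["tool_from_camera"])
X,e=tri([ray(w7,(390,148)),ray(p,(348,309))]);print("crossbar",X,e)
def slope(c,yaw,th,L):
    v=R.from_euler("z",yaw).apply(R.from_euler("x",-th).apply([0,L,0]));a=proj(p,c+v);b=proj(p,c-v);return (a-b)[1]/(a-b)[0]
for dz in(-.006,0,.006):
    from scipy.optimize import brentq
    yaw=brentq(lambda y:slope(X+[0,0,dz],y,0,.08)+.1455,-.3,.2)
    c=rackpt([.6464,-.0588,yaw,0],0,-.004,.012)
    th=brentq(lambda t:slope(c,yaw,t,.155)+.1062,-.3,.3)
    print("yaw",yaw,"level slope",slope(c,yaw,0,.155),"tilt",th)
for yaw in(-.0669,-.0625,-.07): 
    c=rackpt([.6464,-.0588,yaw,0],0,-.004,.012);print(yaw,"tilt",brentq(lambda t:slope(c,yaw,t,.155)+.1062,-.3,.3), "dslope/dth",(slope(c,yaw,.01,.155)-slope(c,yaw,0,.155))/.01)
E
python3 lvl2.py
```

```text
crossbar [ 0.6724 -0.0605  0.1532] 0.0010517823241974937
yaw -0.06452261093870394 level slope -0.1356676989806092 tilt 0.04098134830000262
yaw -0.06371252026859245 level slope -0.13627281622771178 tilt 0.041814383953204276
yaw -0.0628885228960658 level slope -0.13688854654988056 tilt 0.04266163339921151
-0.0669 tilt 0.03853614965325665 dslope/dth 0.7176701871113161
-0.0625 tilt 0.04306108900604977 dslope/dth 0.7182728463310334
-0.07 tilt 0.035346726865387444 dslope/dth 0.7172544840949091
```

Call:
jog_arm --moves '[{"fingers": 0.57, "slide": [0, 2, 0], "angular": [0, 0, 0]}, {"fingers": 0.57, "slide": [0, 4, 0], "angular": [0, 0, 0]}, {"fingers": 0.57, "slide": [0, 6, 0], "angular": [0, 0, 0]}, {"fingers": 0.57, "slide": [0, 8.5, 0], "angular": [0, 0, 0]}, {"fingers": 0.57, "slide": [0, 11, 0], "angular": [0, 0, 0]}, {"fingers": 0.57, "slide": [0, 13.5, 0], "angular": [0, 0, 0]}, {"fingers": 0.57, "slide": [0, 16, 0], "angular": [0, 0, 0]}, {"fingers": 0.57, "slide": [0, 18.5, 0], "angular": [0, 0, 0]}, {"fingers": 0.57, "slide": [0, 21, 0], "angular": [0, 0, 0]}, {"fingers": 0.57, "slide": [0, 23, 0], "angular": [0, 0, 0]}]'

```text
clock: 27.1
tcp_pos: [0.6466, -0.0625, 0.2235]
orientation: [0.002, 0.999, -0.033, 0.0]
wrist_force: [1.0, 2.5, 0.9]
finger_gap: 0.037
grip_force: 1.0
```

Call:
jog_arm --moves '[{"fingers": 0.57, "slide": [0, 1.5, 0], "angular": [0, 0, 0]}, {"fingers": 0.57, "slide": [0, 2.5, 0], "angular": [0, 0, 0]}, {"fingers": 0.57, "slide": [0, 2.5, 0], "angular": [0, 0, 0]}, {"fingers": 0.57, "slide": [0, 1.5, 0], "angular": [0, 0, 0]}, {"fingers": 0.57, "slide": [0, 0, 0], "angular": [0, 0, 0]}, {"fingers": 0.57, "slide": [0, -1.5, 0], "angular": [0, 0, 0]}, {"fingers": 0.57, "slide": [0, -1.5, 0], "angular": [0, 0, 0]}, {"fingers": 0.57, "slide": [0, -1.5, 0], "angular": [0, 0, 0]}]'

```text
clock: 27.77
tcp_pos: [0.6466, -0.0605, 0.2234]
orientation: [0.002, 0.999, -0.033, 0.0]
wrist_force: [0.0, -0.5, 0.0]
finger_gap: 0.0367
grip_force: 0.0
```

```bash
cat > lv.py <<'E'
from edge import *
for i in range(3):
    p=cam("side");g=cv2.cvtColor(p["color"],cv2.COLOR_RGB2GRAY).astype(float)
    out=[]
    for t in np.arange(-.2,-.04,.01):
        r=line(g,258,280.5-t*-86,430,280.5+t*86,1,4)
        if r is not None: out.append((r[3],r[0][0],r[0][1]))
    r=max(out);print(get_state()["clock"],"pts",r[0],"slope",round(r[1],4),"tilt",round((r[1]+.136)/.718,4))
E
python3 st.py; python3 lv.py
```

```text
27.9167 tcp [ 0.6467 -0.0607  0.2235] F [-0.1952 -0.338  -0.2784] gap 0.03715880519969686
tilt [(4623, np.float64(-0.0125)), (4616, np.float64(-0.01)), (4614, np.float64(-0.015))]
27.9667 pts 20 slope 0.0027 tilt 0.1932
28.0167 pts 23 slope 0.0097 tilt 0.2029
28.0667 pts 29 slope -0.0255 tilt 0.1539
```

```bash
sed -i 's/280.5-t\*-86/279.3-t*86/; s/280.5+t\*86/279.3+t*86/' lv.py; python3 lv.py
python3 - <<'E'
from edge import *
from scipy.optimize import brentq
# scene: top front edge of bar, level slope by model vs measured
s=cam("scene");g=cv2.cvtColor(s["color"],cv2.COLOR_RGB2GRAY).astype(float)
def pr(th,yaw,y,x=-.004,z=-.012): return proj(s,rackpt([.6464,-.0577,yaw,th],y,x,z))
for z,sg,n in((-.012,-1,"bottom"),(-.012,1,"bottom+"),(.012,1,"top"),(.012,-1,"top-")):
    a,b=pr(0,-.064,.155,z=z),pr(0,-.064,-.155,z=z)
    r=line(g,a[0],a[1],b[0],b[1],sg,5)
    print(n,a,b,r)
    if r:
        for yaw in(-.064,-.069): print(yaw,brentq(lambda t:(lambda a,b:(a-b)[1]/(a-b)[0])(pr(t,yaw,.155,z=z),pr(t,yaw,-.155,z=z))-r[0][0],-.3,.3))
E
```

```text
28.1167 pts 123 slope -0.1322 tilt 0.0053
28.1667 pts 123 slope -0.132 tilt 0.0056
28.2167 pts 126 slope -0.1321 tilt 0.0055
bottom [311.3173 193.8312] [390.6127 235.7981] (array([ 0.5155, 32.6623]), np.int64(320), np.int64(369), 20, np.float64(0.13515235162960915))
-0.064 0.009655087056930575
-0.069 0.01312809310622792
bottom+ [311.3173 193.8312] [390.6127 235.7981] (array([ 0.5179, 32.1728]), np.int64(323), np.int64(390), 14, np.float64(0.13006287401898878))
-0.064 0.007995880978918193
-0.069 0.011478364991590028
top [311.3824 185.7357] [391.3844 226.7017] (array([ 0.4987, 27.9063]), np.int64(314), np.int64(391), 61, np.float64(0.11889898742988225))
-0.064 0.009319504562979154
-0.069 0.012650713962299408
top- [311.3824 185.7357] [391.3844 226.7017] (array([ 0.501 , 30.0955]), np.int64(314), np.int64(391), 58, np.float64(0.12695862626274146))
-0.064 0.007683660980020327
-0.069 0.011024274781558298
```

Call:
jog_arm --moves '[{"fingers": 0.57, "slide": [0, 2, 0], "angular": [0, 0, 0]}, {"fingers": 0.57, "slide": [0, 4, 0], "angular": [0, 0, 0]}, {"fingers": 0.57, "slide": [0, 5, 0], "angular": [0, 0, 0]}, {"fingers": 0.57, "slide": [0, 6, 0], "angular": [0, 0, 0]}, {"fingers": 0.57, "slide": [0, 7, 0], "angular": [0, 0, 0]}, {"fingers": 0.57, "slide": [0, 8, 0], "angular": [0, 0, 0]}, {"fingers": 0.57, "slide": [0, 8, 0], "angular": [0, 0, 0]}, {"fingers": 0.57, "slide": [0, 7, 0], "angular": [0, 0, 0]}, {"fingers": 0.57, "slide": [0, 5, 0], "angular": [0, 0, 0]}, {"fingers": 0.57, "slide": [0, 4, 0], "angular": [0, 0, 0]}]'

```text
clock: 29.1
tcp_pos: [0.6464, -0.0647, 0.2234]
orientation: [0.002, 0.999, -0.033, 0.0]
wrist_force: [0.8, 0.2, 0.4]
finger_gap: 0.0368
grip_force: 0.0
```

```bash
python3 st.py; python3 lv.py
```

```text
29.25 tcp [ 0.6464 -0.0646  0.2234] F [-0.0662 -0.5468 -0.3136] gap 0.03653559319254535
tilt [(4685, np.float64(-0.02)), (4685, np.float64(-0.0175)), (4675, np.float64(-0.0225))]
29.3 pts 137 slope -0.136 tilt -0.0001
29.35 pts 132 slope -0.136 tilt -0.0001
29.4 pts 132 slope -0.1361 tilt -0.0001
```

Call:
jog_arm --moves '[{"fingers": 0.45, "slide": [0, 0, 0], "angular": [0, 0, 0]}, {"fingers": 0.3, "slide": [0, 0, 0], "angular": [0, 0, 0]}, {"fingers": 0.25, "slide": [0, 0, 0], "angular": [0, 0, 0]}, {"fingers": 0.25, "slide": [0, 0, -8], "angular": [0, 0, 0]}, {"fingers": 0.25, "slide": [0, 0, -30], "angular": [0, 0, 0]}, {"fingers": 0.25, "slide": [0, 0, -60], "angular": [0, 0, 0]}, {"fingers": 0.25, "slide": [0, 0, -95], "angular": [0, 0, 0]}, {"fingers": 0.25, "slide": [-20, 0, -130], "angular": [0, 0, 0]}, {"fingers": 0.25, "slide": [-40, 0, -150], "angular": [0, 0, 0]}, {"fingers": 0.25, "slide": [-40, 0, -150], "angular": [0, 0, 0]}]'

```text
clock: 30.23
tcp_pos: [0.6053, -0.0614, 0.3812]
orientation: [0.003, 0.999, -0.033, 0.005]
wrist_force: [0.9, 0.2, 1.0]
finger_gap: 0.0646
grip_force: 0.0
```

```bash
python3 st.py; python3 lv.py
python3 - <<'E'
from edge import *
from scipy.optimize import brentq,fsolve
w=cam("wrist");s=cam("scene");p=cam("side")
S=[]
for n,P,z,x,yy in(("w",w,.012,-.004,.1),("s",s,.012,-.004,.15),("p",p,.012,-.004,.15)):
    g=cv2.cvtColor(P["color"],cv2.COLOR_RGB2GRAY).astype(float)
    f_=lambda th,yaw,y,P=P,z=z,x=x: proj(P,rackpt([.6464,-.0577,yaw,th],y,x,z))
    a,b=sorted([f_(0,-.064,yy),f_(0,-.064,-yy)],key=lambda t:t[0])
    for sg in(1,-1):
        r=line(g,a[0],a[1],b[0],b[1],sg,6)
        if r and r[3]>30:
            sl=lambda v,f_=f_,yy=yy:(lambda d:d[1]/d[0])(f_(v[1],v[0],yy)-f_(v[1],v[0],-yy))
            S.append((n,sg,r[3],r[0][0],sl));print(n,sg,r[3],r[4].round(2),"slope",r[0][0],"model@(-.064,0)",sl((-.064,0)),"dyaw",(sl((-.054,0))-sl((-.064,0)))/.01,"dth",(sl((-.064,.01))-sl((-.064,0)))/.01)
q=least_squares(lambda v:[(t[4](v)-t[3]) for t in S],[-.064,0],loss="soft_l1",f_scale=.003);print("yaw,tilt",q.x,q.fun)
print([ (t,[(np.round(r["point"]).tolist(),round(r["p"],2)) for r in look_for(t,s)[:1]]) for t in("tip_tin","nut_a","magnet_loose")])
E
```

```text
30.3833 tcp [ 0.6066 -0.0616  0.3739] F [ 0.3032 -0.6501 -0.8016] gap 0.06399320032487216
tilt [(4628, np.float64(-0.02)), (4624, np.float64(-0.0175)), (4621, np.float64(-0.0225))]
30.4333 pts 137 slope -0.1361 tilt -0.0001
30.4833 pts 139 slope -0.1362 tilt -0.0002
30.5333 pts 137 slope -0.1362 tilt -0.0002
w -1 141 0.18 slope -0.007647641890049893 model@(-.064,0) -0.0019691259925836333 dyaw -1.0087941860941434 dth 0.10247325134071587
s 1 44 0.13 slope 0.5164482678645094 model@(-.064,0) 0.5120625095895213 dyaw -0.9595806879830415 dth -1.4333154287538397
s -1 51 0.08 slope 0.5106404217041188 model@(-.064,0) 0.5120625095895213 dyaw -0.9595806879830415 dth -1.4333154287538397
p 1 117 0.12 slope -0.13592456368830752 model@(-.064,0) -0.13604953392751096 dyaw -0.748805368251032 dth 0.7182441853071653
p -1 136 0.12 slope -0.1367692279026933 model@(-.064,0) -0.13604953392751096 dyaw -0.748805368251032 dth 0.7182441853071653
yaw,tilt [-0.0629 -0.001 ] [ 0.0045 -0.0041  0.0017 -0.0016 -0.0008]
[('tip_tin', [([256.0, 233.0], 0.67)]), ('nut_a', [([378.0, 352.0], 0.68)]), ('magnet_loose', [([347.0, 330.0], 0.97)])]
```

```bash
python3 -c "
from workcell import *
print(hand_in())"
```

```text
the job is handed in; nothing more can be done
None
```

The job is handed in: the first pipe hangs on the right peg (the higher side), the second on the left, and the bar rests level within about 0.005 rad by my measurement, but I viewed 12 pictures against the limit of 10.

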